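Find the loose-capped specimen jar by test-twisting and set it aside

ROBOT

A 6-joint arm with a two-finger parallel gripper is mounted at the origin on a cart in front of the work surface, level with it; the furniture and walls round the work are solid. World frame = base frame: x ahead of the robot, y to its left, z up, the work surface at z = 0. Lengths are in m, angles in rad, forces in N, time in s.
With the tool pointing down it reaches from about 0.325 to 0.875 m from the base axis. Payload 4.4 kg.
Tool frame: the origin (TCP) lies on the centre line of the jaws, within the pads' length; the fingertips stand 22 mm ahead of it and the grasp point (between the pads) lies 3 mm ahead of it; z points along the fingers, y is the line along which they close (so a half turn about z gives the same grasp; the last joint's range is limited). The gripper opens to 85 mm and grips with 20 to 120 N. Pads are 22 mm wide; open, the fingers measure 114 mm over their backs; the gripper's body (76 mm by 85 mm) begins 54 mm behind the grasp point. The pads swing forward as they close: fully open they stand 13 mm farther back than shut.
Start: joints at [0.979, 0.207, 1.542, -0, 1.393, -0.15], TCP at [0.246, 0.52, 0.253] pointing down, gripper open.
Joint ranges: [-2.73, 2.73], [-0.86, 2.22], [0.23, 2.46], [-1.11, 4.25], [0.08, 2.63], [-2.82, 2.82]. Speed limits (rad/s): [2.79, 2.79, 3.14, 3.14, 3.14, 3.14].

INTERFACE

Orientations are given as a unit quaternion [x, y, z, w].
In Python, from workcell import ctrl, optics, models gives the robot as it stands. The module is installed in compiled form; this text tells all that it offers.
- The arm moves only by the tool send_rows, never from a script. Its argument "targets" is one flat list of numbers, 7 for each row, row after row: the shift along the tool's x, y, z in m, then the turn, a rotation vector about the tool's x, y, z in degrees, then the gripper's target within -1 to 1 (fully open at 1, half-way at 0, shut at -1). In form: [dx, dy, dz, ax, ay, az, grip, dx, dy, dz, ax, ay, az, grip, ...]. A call has 1 to 8 rows; each row is the pose to reach, as a shift and turn from the pose commanded when the call began, along the tool's axes at that moment; what a row does not reach only later rows make up. A row lasts 1/10 s, in which the tool goes at most 50 mm and 8.59 degrees, less where a joint would pass 70% of its speed; a pose out of reach is approached as far as the arm can. A call with a gripper value outside its range is refused whole. The fingers move at their own pace and stop on an object; the grip force is fixed at half the most. Time passes only in rows, so rows that repeat a pose let the fingers close. It gives the time, the measured TCP pose, the force, the opening and the grip force at its end, in the units of the state.
- ctrl.observe(): the state, without advancing time (a new reading comes with each control period).
- optics.camera(name): name is "side" or "top"; returns the picture (400x640x3 uint8, red, green, blue); there is no depth.
- optics.camera_params(name): a dict with "camera_matrix" (3x3 intrinsics, pixels), "world_from_camera" (4x4, takes a point from camera to world coordinates). Camera axes: x right, y down, z forward; pixel columns grow to the right and rows downward; lengths in m; the calibration is good to about 2 mm. A picture is of the moment at which its call begins. camera_params takes no time and is no camera call.
- ctrl.hand_in(): hands the job in; it is judged then, once.
Trained networks look in the newest picture that a camera, given by its name, has taken for a name from the list of things; names that differ only in an ending like _2 or _b are one class to them, and where a whole thing is asked for, a point or a joint stands for the part that bears it (a point fixed in the world has none). Each returns a list of dicts, best first, with "score" (0 to 1); they miss things now and then, are a little off and sometimes report something else, mostly with a low value. They report only what shows in the picture. A call takes as long as a camera call.
- models.masks_of(camera, name): "pixels" (400x640 bool, what is visible of it) and "extent" ([left, top, right, bottom] in pixels, round what is visible of it).
- models.pinpoint(camera, name): "xy" ([column, row] in pixels: a listed point, or the origin of a listed thing).
The state is a dict: "time_s": time; "joint_positions": joint angles; "joint_velocities": joint speeds; "joint_efforts": joint torques, N m; "eef_pos": TCP position; "eef_rot": TCP orientation; "contact_force": force on the tool from outside, world axes, zero at the start; "moment": the same for the moment, N m; "width": opening from 0.0 (shut) to 1.0 (fully open); "grip_force": force on a finger pad.
Only numpy, scipy, OpenCV 4.12 (cv2) and the standard library are available. Lean on these libraries where they do the work, as an engineer would, in place of code of your own. Each camera call takes 0.05 s, during which the arm holds its last target. There are 200 camera calls.

TASK

The four lichen jars in the wooden block should be airtight, but one of them has a loose cap, which looks like the others and shows only when you try to screw it further on. Find it, screw its cap down until it stops before you lift the jar, then stand that jar upright in the white tray for re-drying. Leave the three tight jars in the block with their caps as they are, unscrew nothing, and do not disturb the things around.

Things in the scene. Friction and masses are not known exactly. Their poses are not given: they have to be found in the camera images.
- jar_block: fixed hardwood block, 166 x 166 mm, on 12 mm feet, top 38 mm above its origin, which lies at table height under its centre; four square pockets, 47 mm wide and 18 mm deep, centred 40 mm either side of its centre along its own x and y; a square jar in a pocket cannot turn more than about 5 degrees
- tray: fixed low white plastic tray, 150 mm (own x) x 200 mm (own y) outside, walls 4 mm thick and 20 mm high, inner floor 4 mm above its origin, which is the centre of its underside
- jar_a: clear square specimen jar, 45 x 45 mm, one of four alike, origin at the centre of its underside, sides along its own x and y; flat sides up to 56 mm, round neck to 62.5 mm, then a black screw cap 40 mm across from 62.5 to 81.5 mm above the origin; 0.14 kg; starts in a pocket, sunk 18 mm, with its origin 20 mm above the table
- cap_a (a joint): turn of jar_a's cap (rad) from a mark of no meaning: all four start between -0.3 and 0.3, loose or tight. Falls as the cap is screwed on (clockwise from above). A loose cap turns almost freely (0.03 N m) clockwise by 0.6 to 1.2 rad, to a hard stop at -0.9: it is then home. A tight one is at its end already: however hard the grip, it will not turn
- cap_a_top (a point): centre of the flat top of jar_a's cap, 81.5 mm above the jar's underside; own z is the cap's axis, own x points to the yellow sticker dot 10 mm off the centre; turns with the cap; about 10 N of grip turns a loose cap, and slips round one that will not turn
- jar_b: clear square specimen jar, 45 x 45 mm, one of four alike, origin at the centre of its underside, sides along its own x and y; flat sides up to 56 mm, round neck to 62.5 mm, then a black screw cap 40 mm across from 62.5 to 81.5 mm above the origin; 0.14 kg; starts in a pocket, sunk 18 mm, with its origin 20 mm above the table
- cap_b (a joint): turn of jar_b's cap (rad) from a mark of no meaning: all four start between -0.3 and 0.3, loose or tight. Falls as the cap is screwed on (clockwise from above). A loose cap turns almost freely (0.03 N m) clockwise by 0.6 to 1.2 rad, to a hard stop at -0.9: it is then home. A tight one is at its end already: however hard the grip, it will not turn
- cap_b_top (a point): centre of the flat top of jar_b's cap, 81.5 mm above the jar's underside; own z is the cap's axis, own x points to the yellow sticker dot 10 mm off the centre; turns with the cap; about 10 N of grip turns a loose cap, and slips round one that will not turn
- jar_c: clear square specimen jar, 45 x 45 mm, one of four alike, origin at the centre of its underside, sides along its own x and y; flat sides up to 56 mm, round neck to 62.5 mm, then a black screw cap 40 mm across from 62.5 to 81.5 mm above the origin; 0.14 kg; starts in a pocket, sunk 18 mm, with its origin 20 mm above the table
- cap_c (a joint): turn of jar_c's cap (rad) from a mark of no meaning: all four start between -0.3 and 0.3, loose or tight. Falls as the cap is screwed on (clockwise from above). A loose cap turns almost freely (0.03 N m) clockwise by 0.6 to 1.2 rad, to a hard stop at -0.9: it is then home. A tight one is at its end already: however hard the grip, it will not turn
- cap_c_top (a point): centre of the flat top of jar_c's cap, 81.5 mm above the jar's underside; own z is the cap's axis, own x points to the yellow sticker dot 10 mm off the centre; turns with the cap; about 10 N of grip turns a loose cap, and slips round one that will not turn
- jar_d: clear square specimen jar, 45 x 45 mm, one of four alike, origin at the centre of its underside, sides along its own x and y; flat sides up to 56 mm, round neck to 62.5 mm, then a black screw cap 40 mm across from 62.5 to 81.5 mm above the origin; 0.14 kg; starts in a pocket, sunk 18 mm, with its origin 20 mm above the table
- cap_d (a joint): turn of jar_d's cap (rad) from a mark of no meaning: all four start between -0.3 and 0.3, loose or tight. Falls as the cap is screwed on (clockwise from above). A loose cap turns almost freely (0.03 N m) clockwise by 0.6 to 1.2 rad, to a hard stop at -0.9: it is then home. A tight one is at its end already: however hard the grip, it will not turn
- cap_d_top (a point): centre of the flat top of jar_d's cap, 81.5 mm above the jar's underside; own z is the cap's axis, own x points to the yellow sticker dot 10 mm off the centre; turns with the cap; about 10 N of grip turns a loose cap, and slips round one that will not turn
- petri_dish: clear glass dish, 90 mm across, 12 mm high, bystander, origin under its centre
- magnifier: white hand lens, 26 x 91 x 16 mm, lying flat, bystander, origin under its middle
- slide_box: closed white slide box, 45 x 88 x 29 mm, bystander, origin under its middle
- reagent_3: amber dropper bottle, 33 mm across, 95 mm high, bystander, origin under its centre
- microscope: fixed stereo microscope, an obstacle at the back of the table between block and tray: base about 60 mm high with its front near x = 0.60, between about y = 0.03 and 0.23; column, knobs and head rise above it to about 0.4 m. Keep carrying moves in front of it

How it is judged:
By the outcome, as a careful person would: the job done as asked, in the order asked, and still so for the second after the job is handed in, with the robot touching nothing.
It also fails if it takes over 61 s, if anything falls off the work surface, if the arm or the gripper's body presses on something with over 40 N, if the wrist force passes 120 N, or if a joint passes its speed limit or range.

## Working session

There is one attempt and no reset: what is moved stays moved. The work goes in short steps, Python scripts to look and compute and a tool call to move; the robot and the scene stay as the last step left them, time stands still between calls to the robot, and variables do not carry over. Pictures are saved under pics/ and viewed, at most 13 in all, crops included, and the job is handed in when it is done.

Besides the shell and the picture viewer there is one more tool, called after ">>>" as name(argument=value, ...) on one line, values as JSON. send_rows: Moves the arm, as the interface text tells. Its arguments: {"type":"object","properties":{"targets":{"type":"array"}},"required":["targets"]}

```bash
mkdir -p pics
cat > h.py <<'E'
import numpy as np, cv2
from workcell import ctrl, optics, models
from scipy.spatial.transform import Rotation as R
def ray(cam,xy,z):
    p=optics.camera_params(cam);K=np.array(p["camera_matrix"]);T=np.array(p["world_from_camera"])
    d=T[:3,:3]@np.linalg.solve(K,[xy[0],xy[1],1]);o=T[:3,3]
    return o+d*(z-o[2])/d[2]
def proj(cam,P):
    p=optics.camera_params(cam);K=np.array(p["camera_matrix"]);T=np.linalg.inv(np.array(p["world_from_camera"]))
    c=T[:3,:3]@np.array(P)+T[:3,3];q=K@c;return q[:2]/q[2]
def snap(cam,f):
    im=optics.camera(cam);cv2.imwrite('pics/'+f,im[:,:,::-1]);return im
E
cat > a.py <<'E'
from h import *
np.set_printoptions(precision=4,suppress=True)
a=snap('top','t0.png');b=snap('side','s0.png')
cv2.imwrite('pics/both0.png',cv2.resize(np.vstack([a,b])[:,:,::-1],(480,600)))
for c in('top','side'): print(c,optics.camera_params(c)["world_from_camera"])
for n,z in(('cap_a_top',.1015),('jar_a',.02),('jar_block',0),('tray',0),('petri_dish',0),('magnifier',0),('slide_box',0),('reagent_3',0)):
    for r in models.pinpoint('top',n): print(n,round(r['score'],2),np.array(r['xy']),ray('top',r['xy'],z)[:2])
for r in models.pinpoint('side','cap_a_top'): print('side',round(r['score'],2),np.array(r['xy']),ray('side',r['xy'],.1015)[:2])
s=ctrl.observe();print(s['time_s'],s['eef_pos'],R.from_quat(s['eef_rot']).as_matrix(),s['contact_force'])
E
python3 a.py
```

```text
top [[ 0.0215 -0.9982  0.0561  0.5065]
 [-0.9998 -0.0214  0.0017  0.1083]
 [-0.0005 -0.0561 -0.9984  1.2106]
 [ 0.      0.      0.      1.    ]]
side [[-0.9992 -0.0173  0.0353  0.5049]
 [-0.039   0.5559 -0.8303  1.2422]
 [-0.0053 -0.8311 -0.5561  0.822 ]
 [ 0.      0.      0.      1.    ]]
cap_a_top 0.59 [381.3 198.7] [ 0.5637 -0.0791]
jar_a 0.85 [393.4 232.7] [ 0.4633 -0.1316]
jar_a 0.7 [375.9 200.4] [ 0.5623 -0.0762]
jar_a 0.62 [399.5 209.5] [ 0.5355 -0.1498]
jar_a 0.56 [369.9 221.2] [ 0.4973 -0.0584]
jar_block 0.69 [384.2 216.6] [ 0.5126 -0.1061]
jar_block 0.48 [368.8 220.9] [ 0.498  -0.0577]
tray 0.78 [249.  212.2] [0.5173 0.321 ]
petri_dish 0.7 [176.2 231.4] [0.452  0.5485]
magnifier 0.64 [319.1 196.8] [0.5707 0.1006]
slide_box 0.75 [378.4 197.2] [ 0.5735 -0.087 ]
slide_box 0.73 [442.3 250.4] [ 0.4105 -0.2897]
reagent_3 0.25 [381.5 218.5] [ 0.5064 -0.0977]
reagent_3 0.17 [441.4 250.3] [ 0.4108 -0.2869]
side 0.64 [319.7 159.1] [ 0.5645 -0.0675]
0.55 [0.2459 0.5198 0.2533] [[-0.904   0.4276  0.    ]
 [ 0.4276  0.904  -0.    ]
 [-0.     -0.     -1.    ]] [0.5174 0.1947 0.2467]
```

View pics/t0.png

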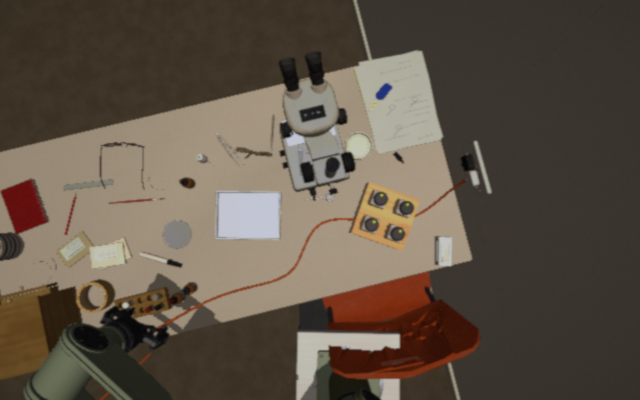

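View pics/s0.png

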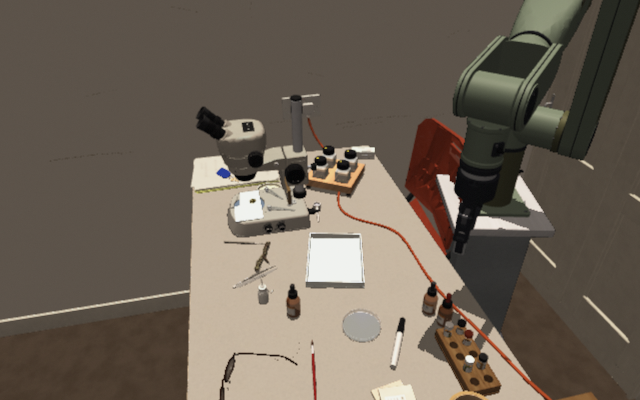

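The top view shows the block with four caps near (381,199), (407,208), (371,224), (397,233). The tray is at (249,215), the microscope at (315,140), and the slide box at (444,250). The side view shows the same block at (335,165) and the tray at (335,260). Next I fit the block pose by segmenting the dark caps.

```bash
cat > b.py <<'E'
from h import *
from scipy.optimize import least_squares
np.set_printoptions(precision=4,suppress=True)
a=cv2.imread('pics/t0.png');b=cv2.imread('pics/s0.png')
ca=cv2.resize(a[175:257,345:425],(390,400),interpolation=cv2.INTER_CUBIC);cb=cv2.resize(b[135:205,290:370],(400,350),interpolation=cv2.INTER_CUBIC)
cb=cv2.copyMakeBorder(cb,0,50,0,0,cv2.BORDER_CONSTANT);cv2.imwrite('pics/z0.png',np.hstack([ca,cb]))
optics.camera('top')
m=models.masks_of('top','jar_block')[0];print(m['score'],m['extent'])
cs,_=cv2.findContours(m['pixels'].astype(np.uint8),0,2);c=max(cs,key=cv2.contourArea)
box=cv2.boxPoints(cv2.minAreaRect(c));print(box);print(np.array([ray('top',q,.038)[:2] for q in box]))
m=models.masks_of('top','tray')[0]
cs,_=cv2.findContours(m['pixels'].astype(np.uint8),0,2);c=max(cs,key=cv2.contourArea)
box=cv2.boxPoints(cv2.minAreaRect(c));print('tray',np.array([ray('top',q,.02)[:2] for q in box]))
guess=[(381,199),(407,208),(371,224),(397,233)]
hsv=cv2.cvtColor(a,cv2.COLOR_BGR2HSV)
for g in guess:
    x,y=g;p=hsv[y-9:y+10,x-9:x+10];d=(p[...,2]<75).astype(np.uint8)
    n,l,s,ce=cv2.connectedComponentsWithStats(d);i=1+np.argmax(s[1:,4])
    q=ce[i]+[x-9,y-9];print(s[i],q,ray('top',q,.1)[:2],'topdot')
for n in ('cap_a_top','jar_a'):
  print([ (round(r['score'],2),r['extent']) for r in models.masks_of('top',n)])
E
python3 b.py
```

```text
0.89 [354.2, 183.1, 421.8, 249.8]
[[350.7 232.9]
 [367.8 181.6]
 [420.  199. ]
 [402.9 250.3]]
[[ 0.4606  0.0022]
 [ 0.6187 -0.0478]
 [ 0.5686 -0.2085]
 [ 0.4112 -0.1574]]
tray [[0.581  0.4193]
 [0.5852 0.223 ]
 [0.4363 0.219 ]
 [0.4322 0.4139]]
[  2   3  13  12 102] [379.402  199.3333] [ 0.5618 -0.0739] topdot
[  2   3  13  13 111] [405.4054 208.3784] [ 0.5372 -0.1496] topdot
[ 3  3 12 13 92] [369.8696 225.0543] [ 0.4868 -0.0472] topdot
[  3   3  13  14 111] [396.2613 234.027 ] [ 0.4626 -0.1238] topdot
[(0.56, [373.5, 192.6, 387.5, 207.4])]
[(0.82, [363.5, 215.3, 376.4, 235.7]), (0.81, [383.2, 222.4, 405.2, 240.5]), (0.7, [392.3, 202.3, 412.5, 218.3]), (0.54, [365.4, 189.2, 388.7, 210.9]), (0.16, [434.0, 236.7, 449.9, 266.0])]
```

View pics/z0.png

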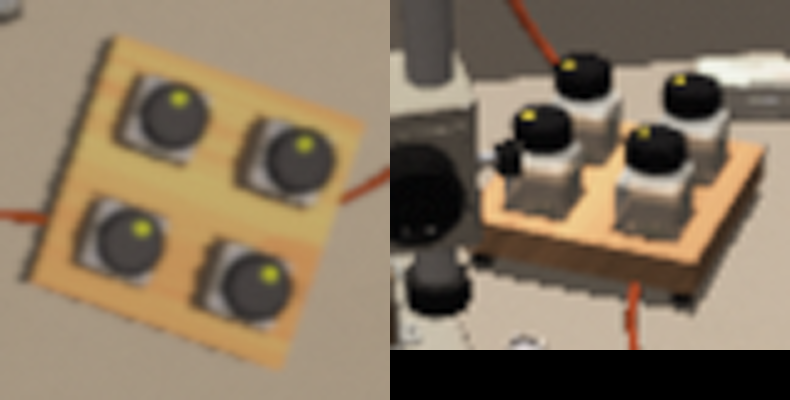

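The crop gives cap tops near (381,199), (407,207.5), (371.5,224.5) and (397.7,233.7) in top pixels. The block corners are near (368.6,182.6), (419.3,201), (402.8,251) and (351.2,233). All four jars sit in the pockets.

```bash
cat >> h.py <<'E'
def go(t,yaw=None):
    "tool-frame shift to world point t (TCP); az to y-axis yaw in deg (mod 180)"
    s=ctrl.observe();M=R.from_quat(s['eef_rot']).as_matrix();cur=np.degrees(np.arctan2(M[1,1],M[0,1]))
    print('yaw',round(cur,1),'shift',np.round(M.T@(np.array(t)-s['eef_pos']),4),'az',None if yaw is None else round(cur-yaw,1))
E
cat > c.py <<'E'
from h import *
from scipy.optimize import least_squares
np.set_printoptions(precision=4,suppress=True)
obs=[('top',(380.9,199)),('top',(406.9,207.4)),('top',(371.7,224.6)),('top',(397.7,233.7)),('side',(290+193/5,135+69/5)),('side',(290+303/5,135+87/5)),('side',(290+153/5,135+117/5)),('side',(290+266/5,135+140/5))]
lo=[(40,40),(40,-40),(-40,40),(-40,-40)]
cor=[((83,83),(368.6,182.6)),((83,-83),(419.3,201.0)),((-83,-83),(402.8,250.9)),((-83,83),(351.2,233.1))]
def W(p,l,z):
    c,s=np.cos(p[2]),np.sin(p[2]);x,y=np.array(l)/1e3;return [p[0]+c*x-s*y,p[1]+s*x+c*y,z]
for use in ('top','side'):
    def f(p):
        r=[proj(k,W(p,lo[i%4],.1015 if k=='top' else .1005))-o for i,(k,o) in enumerate(obs) if k==use]
        if use=='top': r+=[proj('top',W(p,l,.038))-q for l,q in cor]
        return np.concatenate(r)
    r=least_squares(f,[.51,-.1,-.3]);p=r.x;print(use,p[:2],np.degrees(p[2]),'res',r.fun)
    print(np.array([W(p,l,0)[:2] for l in lo]))
    if use=='top':
        P=p
d=np.degrees(P[2])+45; t=W(P,lo[2],.2);print(t,d);go(t,d)
E
python3 c.py
```

```text
top [ 0.5128 -0.1031] -18.138307355486436 res [-0.1656 -0.1758 -0.01    0.5767  0.0957  0.3257  0.3389  0.4493 -0.07
 -0.614   0.4708 -1.1174 -0.3474  0.4179 -0.3255  0.0475]
[[ 0.5633 -0.0775]
 [ 0.5384 -0.1535]
 [ 0.4873 -0.0526]
 [ 0.4624 -0.1286]]
side [ 0.5112 -0.096 ] -108.77285371986764 res [ 0.1513 -0.3068 -0.0045 -0.1412 -0.0854  0.4624 -0.0547 -0.0434]
[[ 0.5362 -0.1467]
 [ 0.4604 -0.121 ]
 [ 0.5619 -0.071 ]
 [ 0.4862 -0.0452]]
[np.float64(0.48728904269389106), np.float64(-0.05259173629215097), 0.2] 26.861692644513564
yaw 64.7 shift [-0.463  -0.4142  0.0533] az 37.8
```

>>> send_rows(targets=[-0.462, -0.413, 0.053, 0, 0, 37.8, 0.6, -0.462, -0.413, 0.053, 0, 0, 37.8, 0.6, -0.462, -0.413, 0.053, 0, 0, 37.8, 0.6, -0.462, -0.413, 0.053, 0, 0, 37.8, 0.6, -0.462, -0.413, 0.053, 0, 0, 37.8, 0.6, -0.462, -0.413, 0.053, 0, 0, 37.8, 0.6, -0.462, -0.413, 0.053, 0, 0, 37.8, 0.6, -0.462, -0.413, 0.053, 0, 0, 37.8, 0.6])

```text
time_s: 1.6
eef_pos: [0.4014, 0.1508, 0.2195]
eef_rot: [0.523, 0.852, 0.001, 0.001]
contact_force: [0.4, 1.0, 0.6]
width: 0.798
grip_force: 0.0
```

```bash
python3 -c "
from h import *
go([.4873,-.0515,.15],26.9)"
```

```text
yaw 26.9 shift [-0.2193 -0.0151  0.0696] az 0.0
```

>>> send_rows(targets=[-0.219, -0.015, 0.03, 0, 0, 0, 0.6, -0.219, -0.015, 0.03, 0, 0, 0, 0.6, -0.219, -0.015, 0.07, 0, 0, 0, 0.6, -0.219, -0.015, 0.07, 0, 0, 0, 0.6, -0.219, -0.015, 0.07, 0, 0, 0, 0.6, -0.219, -0.015, 0.07, 0, 0, 0, 0.6])

```text
time_s: 2.2
eef_pos: [0.4866, -0.0526, 0.1474]
eef_rot: [0.525, 0.851, -0.001, -0.001]
contact_force: [-0.3, 0.6, 0.8]
width: 0.801
grip_force: 0.0
```

```bash
python3 -c "
from h import *
go([.4873,-.0515,.15],26.9)
s=ctrl.observe();print(s['eef_pos'],s['moment'])
a=snap('top','t1.png')[:,:,::-1];b=snap('side','s1.png')[:,:,::-1]
f=lambda m,x,y:cv2.resize(m[y:y+80,x:x+80],(400,400),interpolation=cv2.INTER_CUBIC)
cv2.imwrite('pics/z1.png',np.hstack([f(a,335,175),f(b,290,120)]))"
```

```text
yaw 26.6 shift [ 0.0007  0.0011 -0.0026] az -0.3
[ 0.48659617 -0.05263889  0.14740073] [0.01610043 0.03814718 0.0326395 ]
```

View pics/z1.png

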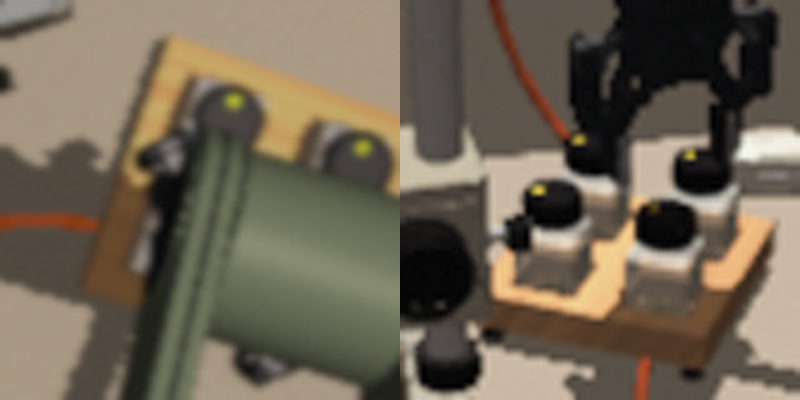

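The close view shows the open jaws above the front-left cap (side crop, cap at (665,222), jaws centred near column 668). So x matches, and y lies between the two camera estimates. Next I descend and let the closing force show the rest.

>>> send_rows(targets=[0.002, 0.002, 0.02, 0, 0, 0, 0.6, 0.002, 0.002, 0.045, 0, 0, 0, 0.6, 0.002, 0.002, 0.045, 0, 0, 0, 0.6, 0.002, 0.002, 0.045, 0, 0, 0, -0.2, 0.002, 0.002, 0.045, 0, 0, 0, -0.2, 0.002, 0.002, 0.045, 0, 0, 0, -0.2])

```text
time_s: 2.9
eef_pos: [0.4885, -0.0469, 0.1061]
eef_rot: [0.523, 0.852, 0.0, 0.001]
contact_force: [-1.5, -0.4, 3.0]
width: 0.446
grip_force: 59.8
```

```bash
cat > st.py <<'E'
from h import *
np.set_printoptions(precision=4,suppress=True)
s=ctrl.observe();M=R.from_quat(s['eef_rot']).as_matrix()
print(s['time_s'],s['eef_pos'],'F tool',M.T@s['contact_force'],'M tool',M.T@s['moment'],s['width'],s['grip_force'],'yaw',np.degrees(np.arctan2(M[1,1],M[0,1])),'j',s['joint_positions'])
E
python3 st.py; python3 -c "
from h import *
b=snap('side','s2.png')[:,:,::-1]
cv2.imwrite('pics/z2.png',cv2.resize(b[110:200,280:380],(800,720),interpolation=cv2.INTER_CUBIC)[:600])"
```

```text
2.9 [ 0.4885 -0.0469  0.1061] F tool [ 0.3551 -1.5359 -3.0488] M tool [0.2196 0.1129 0.0072] 0.44594797351572957 59.798322916030884 yaw 26.921626200094973 j [-0.2721  0.2075  1.878  -0.0002  1.0532 -0.7418]
```

View pics/z2.png

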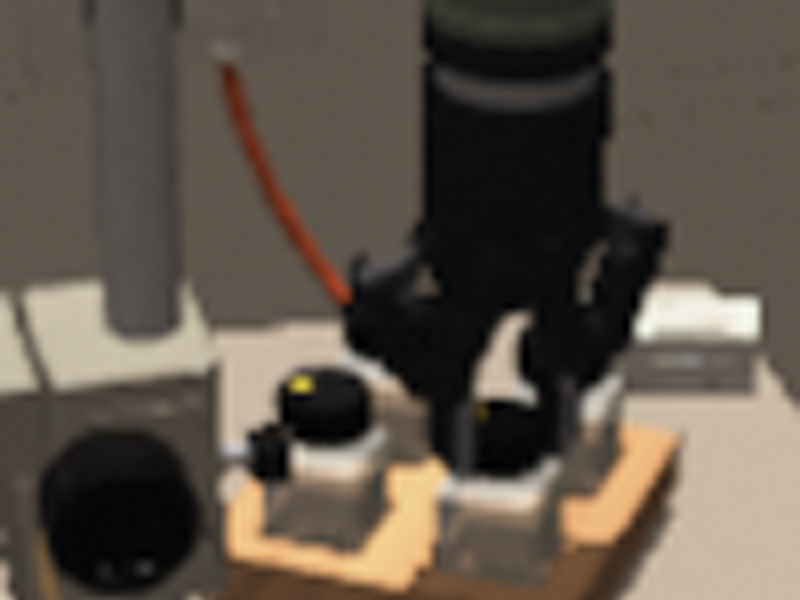

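The jaws hold the cap squarely (crop, about (510,440)) and the side forces are low. Next is the test twist.

>>> send_rows(targets=[0, 0, 0, 0, 0, 8, -0.2, 0, 0, 0, 0, 0, 16, -0.2, 0, 0, 0, 0, 0, 24, -0.2, 0, 0, 0, 0, 0, 24, -0.2])

```text
time_s: 3.35
eef_pos: [0.4883, -0.0463, 0.1054]
eef_rot: [0.689, 0.725, 0.001, 0.0]
contact_force: [-0.8, 2.8, 4.9]
width: 0.444
grip_force: 60.5
```

```bash
python3 st.py
```

```text
3.35 [ 0.4883 -0.0463  0.1054] F tool [ 2.8244 -0.6173 -4.9286] M tool [0.0872 0.4763 0.0106] 0.4435278425295334 60.54482817649841 yaw 2.8810831936589874 j [-0.2722  0.2086  1.8785  0.0017  1.0526 -0.3233]
```

Almost no torque over 24°, so this is probably the loose one. I keep turning; a hard stop should then show.

>>> send_rows(targets=[0, 0, 0, 0, 0, 8, -0.2, 0, 0, 0, 0, 0, 16, -0.2, 0, 0, 0, 0, 0, 24, -0.2, 0, 0, 0, 0, 0, 24, -0.2])

```text
time_s: 3.75
eef_pos: [0.4912, -0.0453, 0.107]
eef_rot: [0.825, 0.566, 0.005, 0.001]
contact_force: [5.4, 9.2, 7.1]
width: 0.4
grip_force: 8.0
```

```bash
python3 st.py
```

```text
3.75 [ 0.4912 -0.0453  0.107 ] F tool [10.6007  1.7605 -7.043 ] M tool [-0.2977  1.5407 -0.0236] 0.40049743831875534 8.027137477474753 yaw -21.116763237362587 j [-0.2706  0.2076  1.8756  0.0058  1.0504  0.095 ]
```

```bash
python3 -c "
from h import *
a=snap('top','t3.png')[:,:,::-1];b=snap('side','s3.png')[:,:,::-1]
f=lambda m,x,y:cv2.resize(m[y:y+60,x:x+60],(400,400),interpolation=cv2.INTER_CUBIC)
cv2.imwrite('pics/z3.png',np.hstack([f(a,345,180),f(b,300,130)]))"
```

```text
(no output)
```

View pics/z3.png

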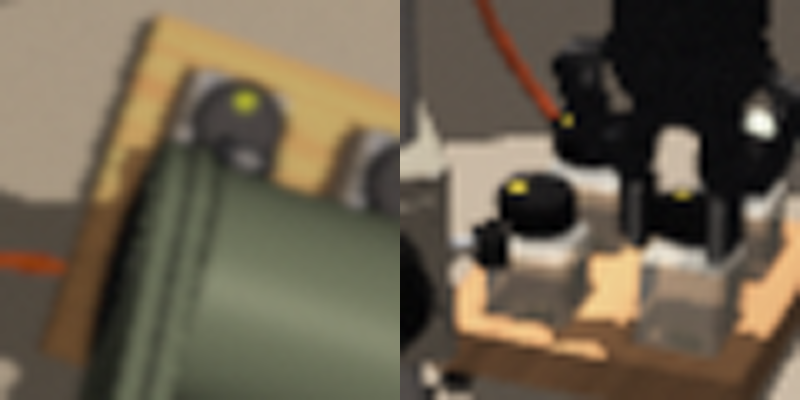

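The side crop shows the dot rotated to the back of the cap (683,193). The right pad (717,230) sits forward of the cap, so the tool is about 8 mm too far in +y and the top-camera position was the right one. The cap did turn, so it is the loose one. I open, recentre and regrip.

```bash
python3 -c "
from h import *
go([.4875,-.0526,.104])"
```

```text
yaw -21.0 shift [-0.0082 -0.0009  0.0029] az None
```

>>> send_rows(targets=[0, 0, 0, 0, 0, 0, 0.4, 0, 0, 0, 0, 0, 0, 0.4, -0.008, -0.001, 0.002, 0, 0, 0, 0.4, -0.008, -0.001, 0.002, 0, 0, 0, 0.4])

```text
time_s: 4.25
eef_pos: [0.4824, -0.0546, 0.1014]
eef_rot: [0.825, 0.565, -0.001, -0.001]
contact_force: [-0.0, 0.0, -0.0]
width: 0.7
grip_force: 0.0
```

```bash
python3 st.py; python3 -c "
from h import *
go([.4875,-.0526,.104])"
```

```text
4.25 [ 0.4824 -0.0546  0.1014] F tool [-0.0014 -0.0263  0.0015] M tool [0.0215 0.0254 0.0054] 0.6999704836892696 0.0 yaw -21.12851178938121 j [-0.2909  0.2078  1.8899 -0.0008  1.046   0.0783]
yaw -21.1 shift [ 0.0038  0.0041 -0.0027] az None
```

>>> send_rows(targets=[0.004, 0.004, -0.002, 0, 0, 0, 0.4, 0.004, 0.004, -0.002, 0, 0, 0, 0.4, 0.004, 0.004, -0.002, 0, 0, 0, -0.7, 0.004, 0.004, -0.002, 0, 0, 0, -0.7, 0.004, 0.004, -0.002, 0, 0, 0, -0.7])

```text
time_s: 4.75
eef_pos: [0.4891, -0.0515, 0.1047]
eef_rot: [0.825, 0.566, 0.0, 0.0]
contact_force: [-0.6, 0.5, 3.1]
width: 0.432
grip_force: 59.3
```

```bash
python3 st.py
```

```text
4.75 [ 0.4891 -0.0515  0.1047] F tool [ 0.2537 -0.7022 -3.0892] M tool [0.2176 0.0719 0.0617] 0.4318080892062049 59.305097199976444 yaw -21.106627686836735 j [-0.2812  0.2131  1.8746  0.0003  1.0533  0.087 ]
```

>>> send_rows(targets=[0.001, 0, 0, 0, 0, 8, -0.7, 0.001, 0, 0, 0, 0, 16, -0.7, 0.001, 0, 0, 0, 0, 22, -0.7, 0.001, 0, 0, 0, 0, 22, -0.7])

```text
time_s: 5.15
eef_pos: [0.4996, -0.0471, 0.1093]
eef_rot: [0.918, 0.395, 0.013, 0.002]
contact_force: [17.2, 18.1, 5.7]
width: 0.158
grip_force: 17.0
```

```bash
python3 st.py
```

```text
5.15 [ 0.4996 -0.0471  0.1093] F tool [25.0874  0.1295 -5.1643] M tool [-0.082   4.2377  0.139 ] 0.15833162968878392 17.018408101895375 yaw -43.42384454831945 j [-0.2749  0.2115  1.8649  0.0159  1.0428  0.475 ]
```

```bash
python3 -c "
from h import *
a=snap('top','t4.png')[:,:,::-1];b=snap('side','s4.png')[:,:,::-1]
f=lambda m,x,y:cv2.resize(m[y:y+50,x:x+50],(400,400),interpolation=cv2.INTER_CUBIC)
cv2.imwrite('pics/z4.png',np.hstack([f(a,350,190),f(b,310,135)]))
s=ctrl.observe()
p=s['eef_pos'];M=R.from_quat(s['eef_rot']).as_matrix()
for d in (-.01,0,.01,.022): print(d,(proj('side',p+d*M[:,2])-[310,135])*8)
for P in ([.4875,-.0526,.1015],[.487,-.066,.1015]):print((proj('side',P)-[310,135])*8,(proj('top',P)-[350,190])*8)
"
```

```text
-0.01 [233.99166068 180.71125048]
0 [232.95653946 202.19832353]
0.01 [231.92916849 223.52451683]
0.022 [230.70643164 248.90612018]
[261.91903956 212.78172538] [174.39627207 278.8204501 ]
[263.07607834 197.12014821] [211.49447252 281.0080699 ]
```

View pics/z4.png

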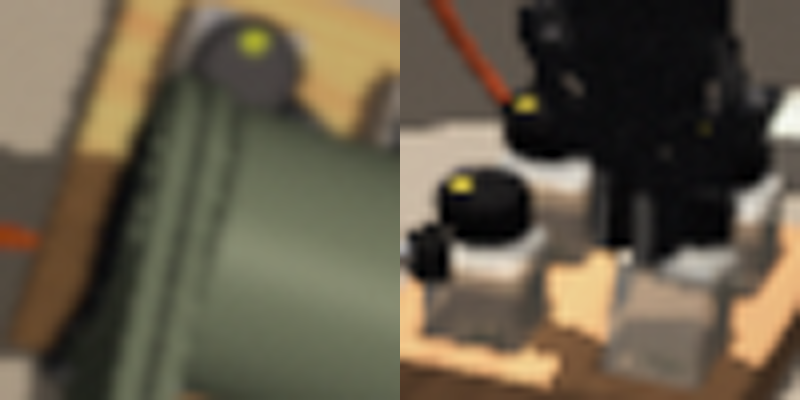

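In the crop the fingers (columns 600–655) have slid off towards +x/+y and the cap lies behind them to the right. The cap centre must be lower in y than my grip. I back off, lift, open, and regrip farther in −y, using the finger width (about 0.47 when centred) as the check.

>>> send_rows(targets=[0.015, 0, 0, 0, 0, 0, -0.7, 0.015, 0, -0.05, 0, 0, 0, -0.7, 0.015, 0, -0.05, 0, 0, -8, 0.6, 0.015, 0, -0.05, 0, 0, -30, 0.6, 0, 0, -0.05, 0, 0, -70, 0.6, 0, 0, -0.05, 0, 0, -70, 0.6, 0, 0, -0.05, 0, 0, -70, 0.6, 0, 0, -0.05, 0, 0, -70, 0.6])

```text
time_s: 6.05
eef_pos: [0.4888, -0.0507, 0.1539]
eef_rot: [0.655, 0.756, -0.0, -0.0]
contact_force: [0.9, -0.3, 0.3]
width: 0.798
grip_force: 0.0
```

```bash
python3 st.py;cat > d.py <<'E'
from h import *
np.set_printoptions(precision=4,suppress=True)
optics.camera('side');a=optics.camera('top')
for n,z in (('tray',0),('jar_block',0),('slide_box',0),('petri_dish',0)):
    for c in('top','side'):
        r=models.pinpoint(c,n)
        if r:print(n,c,r[0]['score'],ray(c,r[0]['xy'],z)[:2])
for c in('top','side'):
    for r in models.pinpoint(c,'cap_a_top'): print(c,round(r['score'],2),r['xy'],ray(c,r['xy'],.1015)[:2])
go([.4855,-.058,.103],26.9)
E
python3 d.py
```

```text
6.05 [ 0.4888 -0.0507  0.1539] F tool [-0.4356  0.8637 -0.3275] M tool [-0.0215  0.0138 -0.0128] 0.7982439555468229 0.0 yaw 8.209089431257675 j [-0.2796  0.1394  1.8412 -0.0002  1.1614 -0.4228]
tray top 0.9 [0.5094 0.3211]
tray side 0.91 [0.4991 0.322 ]
jar_block top 0.94 [ 0.5052 -0.0983]
jar_block side 0.83 [ 0.5081 -0.0825]
slide_box top 0.8 [ 0.4136 -0.2897]
slide_box side 0.77 [ 0.4113 -0.3202]
petri_dish top 0.87 [0.4554 0.5483]
petri_dish side 0.95 [0.4444 0.536 ]
top 0.68 [380.9, 199.0] [ 0.5628 -0.078 ]
side 0.59 [317.1, 159.1] [ 0.5732 -0.0672]
side 0.57 [361.2, 325.9] [0.4509 0.6312]
side 0.27 [352.4, 150.7] [ 0.4541 -0.1307]
yaw 7.8 shift [-0.0068 -0.0046  0.0512] az -19.1
```

>>> send_rows(targets=[-0.007, -0.005, 0, 0, 0, -8, 0.6, -0.007, -0.005, 0, 0, 0, -16, 0.6, -0.007, -0.005, 0, 0, 0, -19, 0.6, -0.007, -0.005, 0, 0, 0, -19, 0.6])

```text
time_s: 7.05
eef_pos: [0.4851, -0.0583, 0.1542]
eef_rot: [0.524, 0.852, 0.0, 0.0]
contact_force: [0.2, -0.1, 0.0]
width: 0.802
grip_force: 0.0
```

```bash
python3 -c "
from h import *
go([.4855,-.058,.102],26.9)
b=snap('side','s5.png')[:,:,::-1];a=snap('top','t5.png')[:,:,::-1]
f=lambda m,x,y:cv2.resize(m[y:y+50,x:x+50],(400,400),interpolation=cv2.INTER_CUBIC)
cv2.imwrite('pics/z5.png',np.hstack([f(b,310,125),f(a,350,190)]))
s=ctrl.observe();p=s['eef_pos'];M=R.from_quat(s['eef_rot']).as_matrix()
for v in ([0,0,0],[0,0,.022],[0,.034,.022],[0,-.034,.022],[0,.034,.010],[0,-.034,.01]): print(v,((proj('side',p+M@v)-[310,125])*8).round())"
```

```text
yaw 26.8 shift [0.0001 0.0005 0.0522] az -0.1
[0, 0, 0] [270. 172.]
[0, 0, 0.022] [269. 220.]
[0, 0.034, 0.022] [195. 237.]
[0, -0.034, 0.022] [342. 204.]
[0, 0.034, 0.01] [195. 211.]
[0, -0.034, 0.01] [343. 178.]
```

View pics/z5.png

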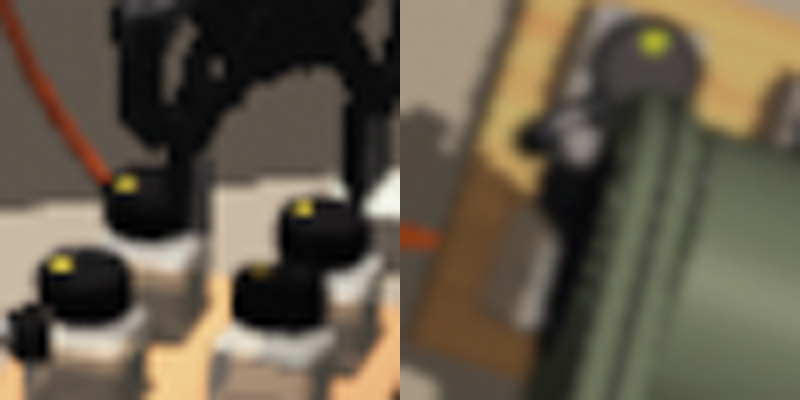

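The cap top is at (280,289) in the side crop and the point under the tool projects to (269–277,287). The cap is therefore near (0.483, −0.060), a few mm from the tool. I correct, descend and grip.

>>> send_rows(targets=[-0.002, -0.002, 0.02, 0, 0, 0, 0.6, -0.002, -0.002, 0.05, 0, 0, 0, 0.6, -0.002, -0.002, 0.05, 0, 0, 0, 0.6, -0.002, -0.002, 0.05, 0, 0, 0, -0.4, -0.002, -0.002, 0.05, 0, 0, 0, -0.4, -0.002, -0.002, 0.05, 0, 0, 0, -0.4, -0.002, -0.002, 0.05, 0, 0, 0, -0.4])

```text
time_s: 7.85
eef_pos: [0.4857, -0.061, 0.1057]
eef_rot: [0.524, 0.852, 0.001, 0.002]
contact_force: [0.8, 1.6, 0.9]
width: 0.449
grip_force: 60.4
```

```bash
python3 st.py
```

```text
7.85 [ 0.4857 -0.061   0.1057] F tool [ 1.0757  1.4747 -0.8779] M tool [-0.2636  0.1724 -0.008 ] 0.44850359052647965 60.3948900103569 yaw 26.8474846971288 j [-0.3024  0.2054  1.8818  0.0008  1.0511 -0.7714]
```

>>> send_rows(targets=[0, 0, 0, 0, 0, 8, -0.4, 0, 0, 0, 0, 0, 16, -0.4, 0, 0, 0, 0, 0, 16, -0.4])

```text
time_s: 8.15
eef_pos: [0.4871, -0.0614, 0.1059]
eef_rot: [0.637, 0.771, 0.002, 0.003]
contact_force: [4.3, -0.2, 0.2]
width: 0.447
grip_force: 61.0
```

```bash
python3 st.py
```

```text
8.15 [ 0.4871 -0.0614  0.1059] F tool [-0.9776  4.1671 -0.1362] M tool [-1.1169 -0.084  -0.1991] 0.44667020403457425 60.95731743145734 yaw 10.919315944851247 j [-0.3022  0.2058  1.8806  0.0006  1.0481 -0.493 ]
```

>>> send_rows(targets=[0, 0.004, 0, 0, 0, 0, -0.4, 0, 0.004, 0, 0, 0, 8, -0.4, 0, 0.004, 0, 0, 0, 16, -0.4, 0, 0.004, 0, 0, 0, 16, -0.4])

```text
time_s: 8.55
eef_pos: [0.4882, -0.0606, 0.105]
eef_rot: [0.737, 0.675, -0.001, 0.0]
contact_force: [-0.3, -0.6, 4.5]
width: 0.443
grip_force: 61.5
```

```bash
python3 st.py
```

```text
8.55 [ 0.4882 -0.0606  0.105 ] F tool [-0.672  -0.2178 -4.5067] M tool [ 0.0992 -0.0721 -0.1924] 0.44294848625408 61.51764750480652 yaw -5.021785608104997 j [-0.2989  0.2134  1.8734 -0.0014  1.0551 -0.2106]
```

A steady −0.19 N·m now, against about 0 in the first twist, suggests the cap is home and the pads slip. I twist once more to confirm, then open and compare the dot with the picture before this grasp.

>>> send_rows(targets=[0, 0, 0, 0, 0, 8, -0.4, 0, 0, 0, 0, 0, 16, -0.4, 0, 0, 0, 0, 0, 24, -0.4, 0, 0, 0, 0, 0, 24, -0.4])

```text
time_s: 8.95
eef_pos: [0.4855, -0.0609, 0.104]
eef_rot: [0.862, 0.507, -0.003, -0.001]
contact_force: [-4.9, -2.7, 5.3]
width: 0.442
grip_force: 59.8
```

```bash
python3 st.py
cat > y.py <<'E'
from h import *
np.set_printoptions(precision=4,suppress=True)
import sys
snap('side','s_%s.png'%sys.argv[1])
for f in ('s0','s2','s3','s5','s_%s'%sys.argv[1]):
    b=cv2.imread('pics/%s.png'%f)[140:185,305:365].astype(float)
    w=np.clip(np.minimum(b[...,1],b[...,2])-1.6*b[...,0]-25,0,None)
    w[:, :]*=(b[...,1]>0.8*b[...,2])
    n,l,s,c=cv2.connectedComponentsWithStats((w>5).astype(np.uint8))
    for i in range(1,n):
        k=l==i;yy,xx=np.nonzero(k);q=np.average(np.c_[xx,yy],axis=0,weights=w[k])+[305,140]
        print(f,q,k.sum(),ray('side',q,.1015)[:2])
E
python3 y.py 6
```

```text
8.95 [ 0.4855 -0.0609  0.104 ] F tool [-4.7723 -2.9471 -5.2328] M tool [ 0.6072 -0.9245 -0.0028] 0.44188008526667105 59.76849675178528 yaw -29.027287552701875 j [-0.2998  0.2137  1.8758 -0.004   1.0585  0.2088]
s0 [325.406  147.5486] 4 [ 0.548  -0.1516]
s0 [347.602  150.5961] 4 [ 0.4706 -0.131 ]
s0 [317.2459 157.6064] 5 [ 0.5732 -0.0776]
s0 [340.443 161.   ] 2 [ 0.4951 -0.0564]
s2 [317.2385 157.6005] 5 [ 0.5732 -0.0776]
s3 [325.    147.563] 2 [ 0.5494 -0.1515]
s3 [317.2357 157.6072] 5 [ 0.5732 -0.0776]
s3 [341.6725 159.    ] 2 [ 0.491  -0.0703]
s5 [325.3907 147.5372] 4 [ 0.548  -0.1517]
s5 [347.6233 150.5819] 4 [ 0.4705 -0.1311]
s5 [317.2329 157.6002] 5 [ 0.5732 -0.0776]
s_6 [325.4017 147.5383] 4 [ 0.548  -0.1517]
s_6 [317.2435 157.5983] 5 [ 0.5732 -0.0777]
```

>>> send_rows(targets=[0, 0, 0, 0, 0, 0, 0.6, 0, 0, 0, 0, 0, 0, 0.6, 0, 0, -0.06, 0, 0, 0, 0.6, -0.06, 0, -0.09, 0, 0, 0, 0.6, -0.12, 0, -0.09, 0, 0, 0, 0.6, -0.17, 0, -0.09, 0, 0, 0, 0.6, -0.17, 0, -0.09, 0, 0, 0, 0.6])

```text
time_s: 9.7
eef_pos: [0.4042, -0.211, 0.1951]
eef_rot: [0.862, 0.506, -0.0, 0.001]
contact_force: [0.5, -0.4, -0.9]
width: 0.796
grip_force: 0.0
```

```bash
python3 st.py; python3 y.py 7|tail -5; python3 -c "
from h import *
a=snap('top','t7.png')[:,:,::-1];b=cv2.imread('pics/s_7.png');a0=cv2.imread('pics/t0.png');b0=cv2.imread('pics/s0.png')
f=lambda m,x,y:cv2.resize(m[y:y+36,x:x+48],(400,300),interpolation=cv2.INTER_CUBIC)
cv2.imwrite('pics/z7.png',np.vstack([np.hstack([f(a0,350,208),f(b0,318,148)]),np.hstack([f(a,350,208),f(b,318,148)])]))"
```

```text
9.7 [ 0.4042 -0.211   0.1951] F tool [-0.1307  0.636   0.8782] M tool [0.0192 0.0316 0.0034] 0.7963974564327241 0.0 yaw -29.152234743110157 j [-0.6707  0.0086  1.887  -0.0008  1.2444 -0.1617]
s5 [347.6233 150.5819] 4 [ 0.4705 -0.1311]
s5 [317.2329 157.6002] 5 [ 0.5732 -0.0776]
s_7 [325.3974 147.5529] 4 [ 0.548  -0.1516]
s_7 [317.2528 157.6017] 5 [ 0.5731 -0.0776]
s_7 [340.4508 161.    ] 2 [ 0.4951 -0.0564]
```

View pics/z7.png

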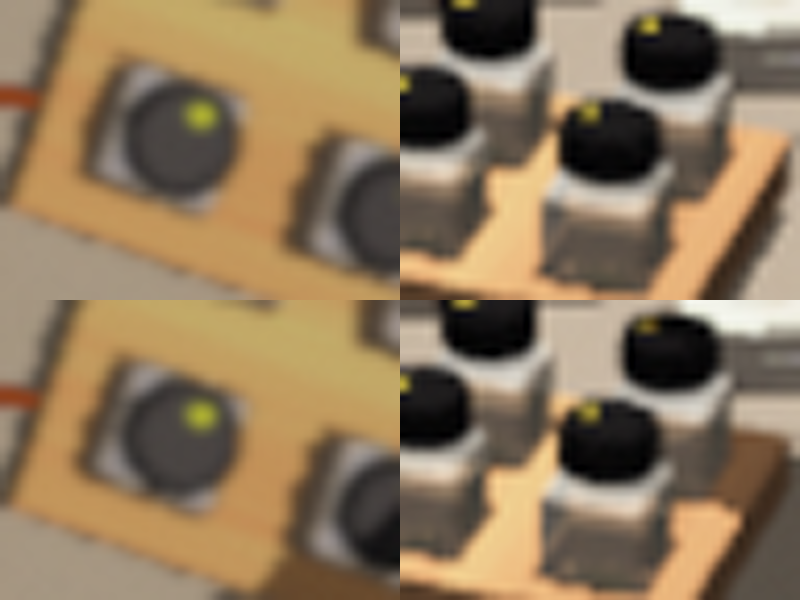

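The bottom row (now) matches the top row (start): jar at top crop (185,140) with the dot at (200,115), same place and same angle. So this cap never turned; it is tight and the jar was left undisturbed. The moment alone doesn't tell, so I will compare the dots after each twist. The grip position in y is still uncertain. I take the next jar with the jaws closing mostly along y so that they centre themselves.

```bash
python3 -c "
from h import *
go([.4624,-.132,.15],-63)"
```

```text
yaw -29.4 shift [0.0979 0.0117 0.0446] az 33.6
```

>>> send_rows(targets=[0.05, 0.006, 0, 0, 0, 8, 0.6, 0.098, 0.012, 0, 0, 0, 16, 0.6, 0.098, 0.012, 0.03, 0, 0, 25, 0.6, 0.098, 0.012, 0.045, 0, 0, 34, 0.6, 0.098, 0.012, 0.045, 0, 0, 34, 0.6, 0.098, 0.012, 0.045, 0, 0, 34, 0.6])

```text
time_s: 10.4
eef_pos: [0.4632, -0.1274, 0.1481]
eef_rot: [0.972, 0.233, -0.001, -0.001]
contact_force: [0.2, -0.1, -0.1]
width: 0.802
grip_force: 0.0
```

```bash
python3 st.py; python3 -c "
from h import *
go([.4624,-.132,.104],-63)"
```

```text
10.4 [ 0.4632 -0.1274  0.1481] F tool [0.1521 0.1687 0.0976] M tool [-0.0475 -0.0161  0.003 ] 0.8016031167503073 0.0 yaw -62.99931410583008 j [-0.4491  0.1262  1.8703  0.0006  1.1478  0.6502]
yaw -63.0 shift [-0.0028  0.0038  0.0441] az 0.0
```

>>> send_rows(targets=[-0.003, 0.004, 0.02, 0, 0, 0, 0.6, -0.003, 0.004, 0.043, 0, 0, 0, 0.6, -0.003, 0.004, 0.043, 0, 0, 0, 0.6, -0.003, 0.004, 0.043, 0, 0, 0, 0.6])

```text
time_s: 10.8
eef_pos: [0.4628, -0.1336, 0.1064]
eef_rot: [0.973, 0.233, -0.0, -0.0]
contact_force: [-0.3, -1.0, 0.1]
width: 0.799
grip_force: 0.0
```

```bash
python3 st.py
```

```text
10.8 [ 0.4628 -0.1336  0.1064] F tool [-0.7173  0.7203 -0.0566] M tool [-0.0134  0.0007 -0.0166] 0.7994533002240682 0.0 yaw -63.080207218417975 j [-0.461   0.1913  1.8972  0.0002  1.0537  0.6398]
```

>>> send_rows(targets=[0, 0, 0, 0, 0, 0, -0.2, 0, 0, 0, 0, 0, 0, -0.2, 0, 0, 0, 0, 0, 0, -0.2, 0, 0, 0, 0, 0, 0, -0.2])

```text
time_s: 11.2
eef_pos: [0.4638, -0.1341, 0.1078]
eef_rot: [0.973, 0.232, 0.001, 0.001]
contact_force: [-1.9, 1.9, 6.2]
width: 0.448
grip_force: 59.4
```

```bash
python3 st.py
```

```text
11.2 [ 0.4638 -0.1341  0.1078] F tool [-0.8596 -2.5306 -6.2464] M tool [ 0.3494 -0.0046 -0.0453] 0.44805981140937423 59.44012105464935 yaw -63.1345065738608 j [-0.4612  0.1894  1.896   0.0006  1.0538  0.6404]
```

>>> send_rows(targets=[0, -0.001, 0, 0, 0, 8, -0.2, 0, -0.001, 0, 0, 0, 16, -0.2, 0, -0.001, 0, 0, 0, 24, -0.2, 0, -0.001, 0, 0, 0, 30, -0.2])

```text
time_s: 11.6
eef_pos: [0.4628, -0.1334, 0.1077]
eef_rot: [1.0, -0.03, 0.001, 0.001]
contact_force: [-1.8, 1.4, 7.3]
width: 0.444
grip_force: 59.7
```

```bash
python3 st.py
```

```text
11.6 [ 0.4628 -0.1334  0.1077] F tool [-1.8695 -1.2341 -7.33  ] M tool [ 0.0582 -0.5156 -0.0437] 0.4435326612939764 59.71286416053772 yaw -93.38742413744743 j [-0.4602  0.188   1.8978 -0.0007  1.0542  1.17  ]
```

>>> send_rows(targets=[0, 0, 0, 0, 0, 0, 0.6, 0, 0, 0, 0, 0, 0, 0.6, 0, 0, -0.05, 0, 0, 0, 0.6, -0.05, 0.03, -0.08, 0, 0, 0, 0.6, -0.1, 0.06, -0.08, 0, 0, 0, 0.6, -0.14, 0.08, -0.08, 0, 0, 0, 0.6, -0.14, 0.08, -0.08, 0, 0, 0, 0.6])

```text
time_s: 12.3
eef_pos: [0.3153, -0.206, 0.1862]
eef_rot: [1.0, -0.028, -0.0, 0.001]
contact_force: [-0.4, 0.8, -0.2]
width: 0.804
grip_force: 0.0
```

```bash
python3 st.py
cat > dots.py <<'E'
from h import *
import sys
np.set_printoptions(precision=2,suppress=True)
C=[(380.9,199),(406.9,207.4),(371.7,224.6),(397.7,233.7)]
snap('top','td_%s.png'%sys.argv[1])
for f in ('t0','td_'+sys.argv[1]):
    im=cv2.imread('pics/%s.png'%f).astype(float)
    for i,c in enumerate(C):
        x,y=int(round(c[0])),int(round(c[1]));b=im[y-6:y+7,x-6:x+7]
        w=np.clip(np.minimum(b[...,1],b[...,2])-1.6*b[...,0]-10,0,None);w*=(b[...,1]>.85*b[...,2])
        g=np.mgrid[-6:7,-6:7];
        if w.sum()>0:
            v=np.array([(g[1]*w).sum()/w.sum()+x-c[0]+.4,(g[0]*w).sum()/w.sum()+y-c[1]+.4]);print(f,i+1,v,'ang',np.degrees(np.arctan2(-v[0],-v[1])).round(),(w>0).sum())
        else: print(f,i+1,'none')
E
python3 dots.py a
```

```text
12.3 [ 0.3153 -0.206   0.1862] F tool [-0.4176 -0.7456  0.2271] M tool [ 0.0184  0.0723 -0.0445] 0.8035967895964167 0.0 yaw -93.19873895059017 j [-0.8087 -0.1663  2.0677 -0.0014  1.24    0.8184]
t0 1 [ 0.82 -3.97] ang -12.0 12
t0 2 [ 0.56 -2.99] ang -11.0 9
t0 3 [ 2.46 -2.89] ang -40.0 11
t0 4 [ 2.67 -2.61] ang -46.0 10
td_a 1 [ 0.82 -3.97] ang -12.0 12
td_a 2 [ 0.56 -3.  ] ang -11.0 9
td_a 3 [ 2.46 -2.9 ] ang -40.0 12
td_a 4 [ 3.67 -1.41] ang -69.0 10
```

Cap 4's dot turned from −46° to −69° while the others did not move, so jar 4 is the loose one. I regrip it and turn on to the stop.

```bash
python3 -c "
from h import *
go([.4625,-.131,.15],-63)"
```

```text
yaw -93.2 shift [ 0.1434 -0.0836  0.0357] az -30.2
```

>>> send_rows(targets=[0.05, -0.03, 0, 0, 0, -8, 0.6, 0.1, -0.06, 0, 0, 0, -16, 0.6, 0.143, -0.084, 0.01, 0, 0, -24, 0.6, 0.143, -0.084, 0.035, 0, 0, -30, 0.6, 0.143, -0.084, 0.035, 0, 0, -30, 0.6, 0.143, -0.084, 0.035, 0, 0, -30, 0.6])

```text
time_s: 12.95
eef_pos: [0.4651, -0.1283, 0.1502]
eef_rot: [0.973, 0.233, -0.001, -0.001]
contact_force: [0.2, -1.2, -0.1]
width: 0.797
grip_force: 0.0
```

```bash
python3 -c "
from h import *
go([.4625,-.131,.105],-63)"
```

```text
yaw -63.1 shift [-0.0034  0.0013  0.0452] az -0.1
```

>>> send_rows(targets=[-0.003, 0.001, 0.02, 0, 0, 0, 0.6, -0.003, 0.001, 0.045, 0, 0, 0, 0.6, -0.003, 0.001, 0.045, 0, 0, 0, 0.6, -0.003, 0.001, 0.045, 0, 0, 0, -0.2, -0.003, 0.001, 0.045, 0, 0, 0, -0.2, -0.003, 0.001, 0.045, 0, 0, 0, -0.2, -0.003, 0.001, 0.045, 0, 0, 0, -0.2])

```text
time_s: 13.65
eef_pos: [0.4644, -0.1319, 0.1082]
eef_rot: [0.973, 0.232, 0.001, 0.001]
contact_force: [-1.1, 2.2, 7.3]
width: 0.443
grip_force: 59.8
```

```bash
python3 st.py
```

```text
13.65 [ 0.4644 -0.1319  0.1082] F tool [ 0.0296 -2.4736 -7.2717] M tool [ 0.2895 -0.1793 -0.0152] 0.44316880641287815 59.80024874210358 yaw -63.146136584583424 j [-0.4563  0.1884  1.896   0.0001  1.0541  0.6458]
```

>>> send_rows(targets=[0, 0, 0, 0, 0, 8, -0.2, 0, 0, 0, 0, 0, 16, -0.2, 0, 0, 0, 0, 0, 24, -0.2, 0, 0, 0, 0, 0, 32, -0.2])

```text
time_s: 14.05
eef_pos: [0.4623, -0.1305, 0.1075]
eef_rot: [0.999, -0.046, -0.002, -0.001]
contact_force: [-6.6, 5.1, 12.0]
width: 0.439
grip_force: 62.4
```

```bash
python3 st.py
```

```text
14.05 [ 0.4623 -0.1305  0.1075] F tool [ -7.0958  -4.4913 -12.0221] M tool [ 1.03   -1.005  -0.9603] 0.43941998596862974 62.37475275993347 yaw -95.28728352766025 j [-0.4555  0.1885  1.8978 -0.0002  1.0586  1.2077]
```

−0.96 N·m means the hard stop. I push a few more degrees, then release and check the dot.

>>> send_rows(targets=[0, 0, 0, 0, 0, 8, -0.2, 0, 0, 0, 0, 0, 8, -0.2])

```text
time_s: 14.25
eef_pos: [0.4607, -0.1296, 0.1076]
eef_rot: [0.994, -0.113, -0.004, -0.001]
contact_force: [-10.5, 5.5, 16.0]
width: 0.442
grip_force: 62.8
```

```bash
python3 st.py
```

```text
14.25 [ 0.4607 -0.1296  0.1076] F tool [-11.5886  -3.0006 -15.9444] M tool [ 0.8437 -2.0026 -0.9149] 0.44176191936531145 62.78741240501404 yaw -103.02980207340075 j [-0.4551  0.1874  1.8989 -0.0004  1.0629  1.3433]
```

>>> send_rows(targets=[0, 0, 0, 0, 0, 0, 0.6, 0, 0, 0, 0, 0, 0, 0.6, 0, 0, -0.05, 0, 0, 0, 0.6, -0.05, 0.03, -0.08, 0, 0, 0, 0.6, -0.1, 0.06, -0.08, 0, 0, 0, 0.6, -0.14, 0.08, -0.08, 0, 0, 0, 0.6, -0.14, 0.08, -0.08, 0, 0, 0, 0.6])

```text
time_s: 14.95
eef_pos: [0.306, -0.1779, 0.1863]
eef_rot: [0.993, -0.116, -0.0, 0.001]
contact_force: [1.1, -0.4, 0.8]
width: 0.802
grip_force: 0.0
```

```bash
python3 dots.py b|tail -4;python3 -c "
from h import *
go([.4620,-.131,.15],-63)"
```

```text
td_b 1 [ 0.82 -3.96] ang -12.0 12
td_b 2 [ 0.57 -3.01] ang -11.0 9
td_b 3 [ 2.44 -2.92] ang -40.0 12
td_b 4 [ 3.82 -0.68] ang -80.0 13
yaw -103.3 shift [ 0.1416 -0.082   0.0359] az -40.3
```

The dot moved to −80°, a total of about 34° or 0.6 rad, and then about 0.95 N·m at the stop, so the cap is home. I regrip and check the stop again before lifting.

>>> send_rows(targets=[0.05, -0.03, 0, 0, 0, -8, 0.6, 0.1, -0.06, 0, 0, 0, -16, 0.6, 0.141, -0.082, 0.01, 0, 0, -24, 0.6, 0.141, -0.082, 0.035, 0, 0, -32, 0.6, 0.141, -0.082, 0.035, 0, 0, -40, 0.6, 0.141, -0.082, 0.035, 0, 0, -40, 0.6])

```text
time_s: 15.6
eef_pos: [0.4654, -0.129, 0.1501]
eef_rot: [0.973, 0.233, -0.001, -0.001]
contact_force: [-0.2, -1.6, -0.7]
width: 0.8
grip_force: 0.0
```

```bash
python3 -c "
from h import *
go([.4625,-.1305,.104],-63)"
```

```text
yaw -63.1 shift [-0.0033  0.0001  0.0461] az -0.1
```

>>> send_rows(targets=[-0.003, 0, 0.02, 0, 0, 0, 0.6, -0.003, 0, 0.046, 0, 0, 0, 0.6, -0.003, 0, 0.046, 0, 0, 0, 0.6, -0.003, 0, 0.046, 0, 0, 0, -0.2, -0.003, 0, 0.046, 0, 0, 0, -0.2, -0.003, 0, 0.046, 0, 0, 0, -0.2, -0.003, 0, 0.046, 0, 0, 0, -0.2])

```text
time_s: 16.3
eef_pos: [0.4633, -0.1315, 0.107]
eef_rot: [0.973, 0.232, 0.001, 0.001]
contact_force: [-0.5, 1.5, 6.7]
width: 0.442
grip_force: 60.0
```

>>> send_rows(targets=[0, 0, 0, 0, 0, 7, -0.2, 0, 0, 0, 0, 0, 14, -0.2, 0, 0, 0, 0, 0, 14, -0.2])

```text
time_s: 16.6
eef_pos: [0.4625, -0.1312, 0.1064]
eef_rot: [0.994, 0.112, 0.0, 0.0]
contact_force: [-2.0, 1.2, 5.6]
width: 0.442
grip_force: 61.7
```

```bash
python3 st.py
```

```text
16.6 [ 0.4625 -0.1312  0.1064] F tool [-1.6565 -1.5645 -5.6444] M tool [ 0.2781 -0.2692  0.008 ] 0.4419108113920014 61.65337085723877 yaw -77.19126231073066 j [-0.4566  0.1884  1.9008 -0.0001  1.0512  0.8907]
```

>>> send_rows(targets=[0, 0, 0, 0, 0, 8, -0.2, 0, 0, 0, 0, 0, 16, -0.2, 0, 0, 0, 0, 0, 16, -0.2])

```text
time_s: 16.9
eef_pos: [0.4595, -0.13, 0.1063]
eef_rot: [1.0, -0.027, -0.004, -0.001]
contact_force: [-11.6, 2.8, 16.4]
width: 0.443
grip_force: 62.9
```

```bash
python3 st.py
```

```text
16.9 [ 0.4595 -0.13    0.1063] F tool [-11.82    -2.1781 -16.3422] M tool [ 0.6851 -1.832  -0.1736] 0.44312946524144525 62.92489171028137 yaw -93.09867626033727 j [-0.4565  0.1872  1.9025 -0.0015  1.059   1.1691]
```

>>> send_rows(targets=[-0.003, 0, 0, 0, 0, 0, -0.2, -0.003, 0, 0, 0, 0, 8, -0.2, -0.003, 0, 0, 0, 0, 8, -0.2])

```text
time_s: 17.2
eef_pos: [0.4569, -0.1289, 0.1063]
eef_rot: [0.995, -0.097, -0.003, -0.002]
contact_force: [-9.0, 6.5, 15.7]
width: 0.441
grip_force: 58.6
```

```bash
python3 st.py
```

```text
17.2 [ 0.4569 -0.1289  0.1063] F tool [-10.2346  -4.7267 -15.621 ] M tool [ 0.9799 -1.7063 -0.3009] 0.44110072613395296 58.636683225631714 yaw -101.11546252029729 j [-0.4582  0.1814  1.9096  0.0012  1.0575  1.306 ]
```

>>> send_rows(targets=[0, 0, 0, 0, 0, 8, -0.2, 0, 0, 0, 0, 0, 16, -0.2, 0, 0, 0, 0, 0, 24, -0.2, 0, 0, 0, 0, 0, 24, -0.2])

```text
time_s: 17.6
eef_pos: [0.4573, -0.1269, 0.1065]
eef_rot: [0.953, -0.302, -0.003, -0.003]
contact_force: [-9.0, 13.7, 18.6]
width: 0.402
grip_force: 14.9
```

```bash
python3 st.py
```

```text
17.6 [ 0.4573 -0.1269  0.1065] F tool [-15.377   -6.1212 -18.4709] M tool [ 1.1513 -2.2171 -0.0905] 0.40235008561891705 14.877115152776241 yaw -125.21298557495805 j [-0.4566  0.1806  1.9099  0.0061  1.0585  1.7257]
```

The pads slid off again, and the force says the cap lies towards +x/−y. Together with jar 3's stable grip this puts jar 4's cap at about (0.463, −0.137). I release, look, and regrip there.

>>> send_rows(targets=[0, 0, 0, 0, 0, 0, 0.6, 0, 0, 0, 0, 0, 0, 0.6, 0, 0, -0.05, 0, 0, 0, 0.6, -0.05, 0.0, -0.08, 0, 0, 0, 0.6, -0.1, 0.0, -0.08, 0, 0, 0, 0.6, -0.14, 0.0, -0.08, 0, 0, 0, 0.6, -0.14, 0.0, -0.08, 0, 0, 0, 0.6])

```text
time_s: 18.3
eef_pos: [0.3389, -0.0472, 0.183]
eef_rot: [0.954, -0.301, -0.003, -0.0]
contact_force: [-0.2, -0.2, -1.1]
width: 0.801
grip_force: 0.0
```

```bash
python3 dots.py c|tail -4;python3 st.py; python3 -c "
from h import *
go([.463,-.137,.15],-63)
a=cv2.imread('pics/td_c.png');b=snap('side','s8.png')[:,:,::-1]
f=lambda m,x,y:cv2.resize(m[y:y+60,x:x+50],(400,480),interpolation=cv2.INTER_CUBIC)
cv2.imwrite('pics/z8.png',np.hstack([f(a,370,190),f(b,320,135)]))"
```

```text
td_c 1 [ 0.82 -3.95] ang -12.0 12
td_c 2 [ 0.56 -2.99] ang -11.0 9
td_c 3 [ 2.46 -2.92] ang -40.0 12
td_c 4 [ 6.43 -4.66] ang -54.0 5
18.35 [ 0.3422 -0.0491  0.1844] F tool [ 0.2015 -0.206  -0.4843] M tool [-0.0002 -0.0104  0.0015] 0.7941448703999026 0.0 yaw -125.05273302271158 j [-0.3942 -0.2445  2.1337 -0.0004  1.2525  1.7885]
yaw -125.1 shift [0.1494 0.0026 0.0344] az -62.1
```

View pics/z8.png

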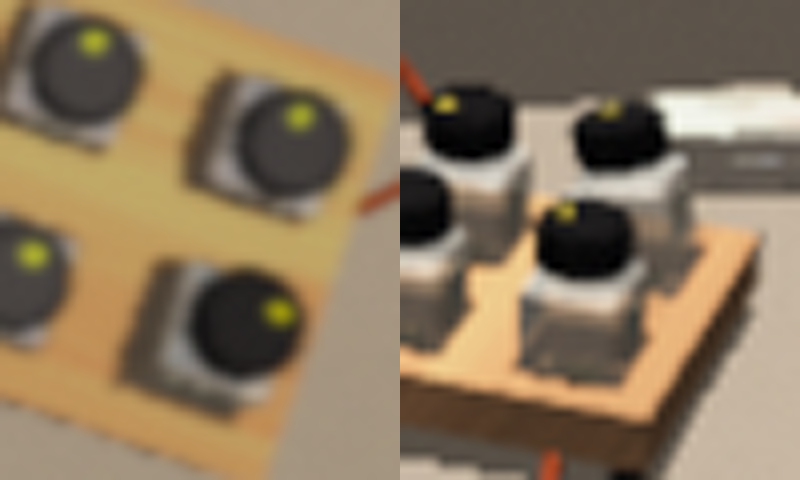

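Jar 4 is leaning: its cap is at top crop (245,322), about 11 mm towards +x and 10 mm towards −y. The dot is still at about −75°. My off-centre grips pushed it over. I grip it where it is, closing along the lean, and stand it upright in its pocket again.

```bash
python3 -c "
from h import *
go([.475,-.143,.155],-63)"
```

```text
yaw -125.1 shift [0.1601 0.0008 0.0307] az -62.1
```

>>> send_rows(targets=[0.04, 0, 0, 0, 0, -8, 0.6, 0.08, 0, 0, 0, 0, -16, 0.6, 0.12, 0, 0, 0, 0, -24, 0.6, 0.16, 0.001, 0, 0, 0, -32, 0.6, 0.16, 0.001, 0.02, 0, 0, -40, 0.6, 0.16, 0.001, 0.03, 0, 0, -48, 0.6, 0.16, 0.001, 0.03, 0, 0, -56, 0.6, 0.16, 0.001, 0.03, 0, 0, -62, 0.6])

```text
time_s: 19.2
eef_pos: [0.4763, -0.1448, 0.1542]
eef_rot: [0.972, 0.234, -0.0, 0.0]
contact_force: [-0.6, -0.3, -0.2]
width: 0.804
grip_force: 0.0
```

>>> send_rows(targets=[0, 0, 0, 0, 0, 0, 0.6])

```text
time_s: 19.3
eef_pos: [0.4764, -0.1447, 0.1548]
eef_rot: [0.973, 0.232, 0.0, 0.0]
contact_force: [0.2, -0.5, 0.2]
width: 0.797
grip_force: 0.0
```

```bash
python3 -c "
from h import *
go([.475,-.143,.106],-63)"
```

```text
yaw -63.2 shift [-0.0004 -0.0022  0.0488] az -0.2
```

>>> send_rows(targets=[0, -0.002, 0.02, 0, 0, 0, 0.6, 0, -0.002, 0.048, 0, 0, 0, 0.6, 0, -0.002, 0.048, 0, 0, 0, 0.6])

```text
time_s: 19.6
eef_pos: [0.4719, -0.1409, 0.1038]
eef_rot: [0.973, 0.231, -0.003, -0.002]
contact_force: [-0.5, 0.5, -0.7]
width: 0.8
grip_force: 0.0
```

```bash
python3 st.py
```

```text
19.6 [ 0.4719 -0.1409  0.1038] F tool [-0.1841 -0.6363  0.6609] M tool [ 0.0225 -0.0253 -0.0341] 0.7997504062566988 0.0 yaw -63.28258447031476 j [-0.4659  0.2202  1.868  -0.0002  1.0606  0.6387]
```

>>> send_rows(targets=[0, 0, 0, 0, 0, 0, -0.2, 0, 0, 0, 0, 0, 0, -0.2, 0, 0, 0, 0, 0, 0, -0.2, 0, 0, 0, 0, 0, 0, -0.2])

```text
time_s: 20.0
eef_pos: [0.4729, -0.1385, 0.1087]
eef_rot: [0.973, 0.232, -0.001, -0.004]
contact_force: [-6.0, 9.8, 9.2]
width: 0.457
grip_force: 58.9
```

```bash
python3 st.py
```

```text
20.0 [ 0.4729 -0.1385  0.1087] F tool [ -0.9343 -11.4859  -9.1042] M tool [ 2.1457 -0.0975  0.0399] 0.45709354143154723 58.89352351427078 yaw -63.217045957740986 j [-0.4634  0.2117  1.8661  0.0049  1.0697  0.6376]
```

>>> send_rows(targets=[-0.002, -0.004, 0, 0, 0, 0, -0.2, -0.004, -0.008, 0, 0, 0, 0, -0.2, -0.005, -0.012, 0, 0, 0, 0, -0.2, -0.005, -0.012, 0, 0, 0, 0, -0.2])

```text
time_s: 20.4
eef_pos: [0.468, -0.1363, 0.11]
eef_rot: [0.973, 0.232, 0.004, 0.005]
contact_force: [4.6, -5.3, -1.0]
width: 0.45
grip_force: 66.8
```

```bash
python3 st.py
```

```text
20.4 [ 0.468  -0.1363  0.11  ] F tool [1.7227 6.8574 1.1362] M tool [-1.5329  0.4414  0.036 ] 0.4495534049564869 66.76293209195137 yaw -63.135716710554334 j [-0.4595  0.1894  1.8903 -0.003   1.0489  0.6439]
```

Upright seems to be near (0.467, −0.135), which agrees with jar 3's offset from the top estimate. I release, recentre there and regrip.

>>> send_rows(targets=[0, 0, 0, 0, 0, 0, 0.4, 0, 0, 0, 0, 0, 0, 0.4, 0, 0, 0, 0, 0, 0, 0.4])

```text
time_s: 20.7
eef_pos: [0.4635, -0.1328, 0.107]
eef_rot: [0.973, 0.232, -0.001, -0.0]
contact_force: [-0.6, -0.6, -0.6]
width: 0.698
grip_force: 0.0
```

```bash
python3 -c "
from h import *
go([.4665,-.135,.104],-63)
snap('side','s9.png');from h import models
"; python3 st.py
```

```text
yaw -63.1 shift [0.0017 0.0033 0.003 ] az -0.1
20.75 [ 0.4635 -0.1328  0.107 ] F tool [ 0.3117 -0.3591 -0.6611] M tool [ 0.0395  0.0316 -0.0274] 0.6993707380954968 0.0 yaw -63.14331682203127 j [-0.4586  0.1916  1.8953 -0.0001  1.0559  0.6435]
```

>>> send_rows(targets=[0.002, 0.003, 0.003, 0, 0, 0, 0.4, 0.002, 0.003, 0.003, 0, 0, 0, 0.4, 0.002, 0.003, 0.003, 0, 0, 0, -0.2, 0.002, 0.003, 0.003, 0, 0, 0, -0.2, 0.002, 0.003, 0.003, 0, 0, 0, -0.2])

```text
time_s: 21.25
eef_pos: [0.4667, -0.1337, 0.1042]
eef_rot: [0.973, 0.232, -0.0, -0.001]
contact_force: [-3.0, 4.4, 4.1]
width: 0.449
grip_force: 59.7
```

```bash
python3 st.py
```

```text
21.25 [ 0.4667 -0.1337  0.1042] F tool [-0.6779 -5.2528 -4.1029] M tool [ 0.895  -0.031   0.0249] 0.4493090812101453 59.659103751182556 yaw -63.14987967607599 j [-0.4584  0.203   1.8884  0.0014  1.0524  0.6431]
```

>>> send_rows(targets=[0, 0, 0, 0, 0, 8, -0.2, 0, 0, 0, 0, 0, 16, -0.2, 0, 0, 0, 0, 0, 16, -0.2])

```text
time_s: 21.55
eef_pos: [0.4685, -0.1331, 0.1045]
eef_rot: [0.996, 0.094, 0.002, -0.001]
contact_force: [1.9, 6.8, 1.5]
width: 0.447
grip_force: 60.0
```

```bash
python3 st.py
```

```text
21.55 [ 0.4685 -0.1331  0.1045] F tool [ 3.1558 -6.2808 -1.434 ] M tool [ 1.3213  0.8732 -0.1981] 0.4473457876115384 59.968666434288025 yaw -79.2669958230619 j [-0.4573  0.2032  1.8876  0.0048  1.0493  0.9238]
```

>>> send_rows(targets=[0.001, -0.003, 0, 0, 0, 0, -0.2, 0.001, -0.003, 0, 0, 0, 8, -0.2, 0.001, -0.003, 0, 0, 0, 16, -0.2, 0.001, -0.003, 0, 0, 0, 16, -0.2])

```text
time_s: 21.95
eef_pos: [0.4697, -0.1322, 0.1049]
eef_rot: [0.999, -0.044, 0.003, 0.001]
contact_force: [5.0, 1.1, -1.3]
width: 0.447
grip_force: 61.5
```

```bash
python3 st.py
```

```text
21.95 [ 0.4697 -0.1322  0.1049] F tool [ 4.8249 -1.5625  1.2998] M tool [ 0.3553  0.9203 -0.9299] 0.4473363303659051 61.47271609675954 yaw -95.0408247771975 j [-0.452   0.2025  1.8873 -0.      1.0461  1.2068]
```

>>> send_rows(targets=[0, 0, 0, 0, 0, 8, -0.2, 0, 0, 0, 0, 0, 16, -0.2, 0, 0, 0, 0, 0, 16, -0.2])

```text
time_s: 22.25
eef_pos: [0.4721, -0.1332, 0.1064]
eef_rot: [0.983, -0.184, 0.006, 0.001]
contact_force: [5.8, -0.0, 2.8]
width: 0.418
grip_force: 53.0
```

```bash
python3 st.py
```

```text
22.25 [ 0.4721 -0.1332  0.1064] F tool [ 5.4069 -2.071  -2.6955] M tool [0.6811 1.1936 0.0999] 0.41788944437599934 52.96929359436035 yaw -111.25518077177519 j [-0.4524  0.2017  1.8844  0.0014  1.0441  1.4887]
```

>>> send_rows(targets=[0, 0, 0, 0, 0, 0, 0.6, 0, 0, 0, 0, 0, 0, 0.6, 0, 0, -0.05, 0, 0, 0, 0.6, -0.05, 0.0, -0.08, 0, 0, 0, 0.6, -0.1, 0.0, -0.08, 0, 0, 0, 0.6, -0.14, 0.0, -0.08, 0, 0, 0, 0.6, -0.14, 0.0, -0.08, 0, 0, 0, 0.6])

```text
time_s: 22.95
eef_pos: [0.3295, -0.0775, 0.1809]
eef_rot: [0.983, -0.183, -0.004, -0.001]
contact_force: [-0.2, -1.0, 0.8]
width: 0.801
grip_force: 0.0
```

```bash
python3 dots.py d|tail -4;python3 -c "
from h import *
go([.467,-.1325,.15],-63)
for f in('t0','td_b','td_d'):
    a=cv2.imread('pics/%s.png'%f)[220:247,384:412];d=(a.max(2)<95).astype(np.uint8)
    k=cv2.connectedComponentsWithStats(d);i=1+np.argmax(k[2][1:,4]);print(f,k[2][i],k[3][i]+[384,220])
"
```

```text
td_d 1 [ 0.81 -3.96] ang -12.0 12
td_d 2 [ 0.56 -3.  ] ang -11.0 9
td_d 3 [ 2.45 -2.9 ] ang -40.0 12
td_d 4 [ 3.86 -1.16] ang -73.0 10
yaw -111.1 shift [0.1441 0.0013 0.032 ] az -48.1
t0 [  6   7  14  14 139] [396.39568345 233.8057554 ]
td_b [  6   7  14  14 142] [396.1971831  233.64084507]
td_d [  6   7  14  14 142] [396.15492958 233.30985915]
```

Jar 4 is upright again in its place and the dot is near −75°. I measured −0.93 N·m with a firm grip. I seat the cap once more, stop as soon as the torque shows, then open, regrip at the same pose and lift.

>>> send_rows(targets=[0.04, 0, 0, 0, 0, -8, 0.6, 0.08, 0, 0, 0, 0, -16, 0.6, 0.12, 0, 0, 0, 0, -24, 0.6, 0.144, 0.001, 0, 0, 0, -32, 0.6, 0.144, 0.001, 0.02, 0, 0, -40, 0.6, 0.144, 0.001, 0.03, 0, 0, -42, 0.6, 0.144, 0.001, 0.03, 0, 0, -42, 0.6])

```text
time_s: 23.7
eef_pos: [0.4706, -0.1341, 0.1518]
eef_rot: [0.983, 0.181, -0.002, -0.001]
contact_force: [0.1, -0.3, -0.3]
width: 0.799
grip_force: 0.0
```

```bash
python3 -c "
from h import *
go([.467,-.1320,.103])"
```

```text
yaw -69.1 shift [-0.0024 -0.0031  0.0488] az None
```

>>> send_rows(targets=[-0.002, -0.003, 0.02, 0, 0, 0, 0.6, -0.002, -0.003, 0.048, 0, 0, 0, 0.6, -0.002, -0.003, 0.048, 0, 0, 0, 0.6, -0.002, -0.003, 0.048, 0, 0, 0, -0.2, -0.002, -0.003, 0.048, 0, 0, 0, -0.2, -0.002, -0.003, 0.048, 0, 0, 0, -0.2, -0.002, -0.003, 0.048, 0, 0, 0, -0.2])

```text
time_s: 24.4
eef_pos: [0.4691, -0.132, 0.108]
eef_rot: [0.983, 0.181, 0.001, 0.0]
contact_force: [-1.5, 3.0, 6.8]
width: 0.444
grip_force: 59.7
```

```bash
python3 st.py
```

```text
24.4 [ 0.4691 -0.132   0.108 ] F tool [-0.326  -3.2844 -6.8405] M tool [ 0.5582 -0.0973 -0.0006] 0.4438492510989642 59.718207120895386 yaw -69.14871972752961 j [-0.4525  0.1979  1.885   0.0007  1.0563  0.754 ]
```

>>> send_rows(targets=[0, 0, 0, 0, 0, 7, -0.2, 0, 0, 0, 0, 0, 14, -0.2, 0, 0, 0, 0, 0, 14, -0.2])

```text
time_s: 24.7
eef_pos: [0.4689, -0.1319, 0.1075]
eef_rot: [0.998, 0.06, 0.001, 0.0]
contact_force: [-0.5, 2.4, 5.8]
width: 0.438
grip_force: 61.0
```

```bash
python3 st.py
```

```text
24.7 [ 0.4689 -0.1319  0.1075] F tool [-0.1987 -2.4624 -5.7588] M tool [ 0.4323 -0.141  -0.0239] 0.43772858015025545 61.01665914058685 yaw -83.15443031249015 j [-0.4524  0.1984  1.8857  0.0006  1.055   0.9986]
```

>>> send_rows(targets=[0, 0, 0, 0, 0, 6, -0.2, 0, 0, 0, 0, 0, 6, -0.2])

```text
time_s: 24.9
eef_pos: [0.4694, -0.132, 0.1075]
eef_rot: [1.0, 0.009, 0.002, 0.0]
contact_force: [0.2, 2.8, 5.4]
width: 0.445
grip_force: 60.5
```

```bash
python3 st.py
```

```text
24.9 [ 0.4694 -0.132   0.1075] F tool [ 0.2407 -2.7835 -5.4007] M tool [ 0.7026  0.1062 -0.4739] 0.44480275427445104 60.54821848869324 yaw -88.97151655533324 j [-0.4524  0.1988  1.8851  0.0008  1.0545  1.1001]
```

>>> send_rows(targets=[0, 0, 0, 0, 0, 6, -0.2, 0, 0, 0, 0, 0, 6, -0.2])

```text
time_s: 25.1
eef_pos: [0.4703, -0.1326, 0.1074]
eef_rot: [0.999, -0.043, 0.003, 0.001]
contact_force: [4.4, 1.1, 2.7]
width: 0.44
grip_force: 60.4
```

```bash
python3 st.py
```

```text
25.1 [ 0.4703 -0.1326  0.1074] F tool [ 4.3057 -1.4708 -2.6766] M tool [ 0.3616  0.7776 -0.3642] 0.43984802641044957 60.36771297454834 yaw -94.95326101182879 j [-0.4526  0.1995  1.8845  0.0008  1.052   1.2043]
```

The torque came on after about 20° and then slipped, so the cap is at its stop. I release, regrip at the same pose and lift.

>>> send_rows(targets=[0, 0, 0, 0, 0, 0, 0.3, 0, 0, 0, 0, 0, 0, 0.3, 0.002, -0.001, 0.002, 0, 0, 0, 0.3, 0.002, -0.001, 0.002, 0, 0, 0, -0.3, 0.002, -0.001, 0.002, 0, 0, 0, -0.3, 0.002, -0.001, 0.002, 0, 0, 0, -0.3])

```text
time_s: 25.7
eef_pos: [0.4699, -0.131, 0.104]
eef_rot: [0.999, -0.045, -0.0, -0.0]
contact_force: [0.7, 1.0, -0.2]
width: 0.445
grip_force: 60.3
```

```bash
python3 st.py; python3 y.py 8|tail -4
```

```text
25.7 [ 0.4699 -0.131   0.104 ] F tool [ 0.5671 -1.0229  0.1892] M tool [ 0.0541  0.0297 -0.0042] 0.4452165880099318 60.29884457588196 yaw -95.12738639863527 j [-0.4495  0.2072  1.8839 -0.0001  1.0511  1.2108]
s5 [347.6233 150.5819] 4 [ 0.4705 -0.1311]
s5 [317.2329 157.6002] 5 [ 0.5732 -0.0776]
s_8 [325.4114 147.5338] 4 [ 0.548  -0.1517]
s_8 [317.257  157.5975] 5 [ 0.5731 -0.0777]
```

>>> send_rows(targets=[0, 0, 0, 0, 0, 6, -0.3, 0, 0, 0, 0, 0, 6, -0.3])

```text
time_s: 25.95
eef_pos: [0.4699, -0.1313, 0.1041]
eef_rot: [0.995, -0.097, -0.0, 0.0]
contact_force: [-0.6, 0.1, 0.5]
width: 0.439
grip_force: 62.4
```

```bash
python3 st.py
```

```text
25.95 [ 0.4699 -0.1313  0.1041] F tool [-0.5814  0.0478 -0.4655] M tool [-0.1806 -0.1224 -0.0235] 0.4390382720083205 62.355101108551025 yaw -101.12682808485896 j [-0.4496  0.207   1.8838 -0.0008  1.0511  1.3158]
```

No torque over those 6° with a centred grip, so I keep turning until it saturates.

>>> send_rows(targets=[0, 0, 0, 0, 0, 7, -0.3, 0, 0, 0, 0, 0, 7, -0.3])

```text
time_s: 26.15
eef_pos: [0.4698, -0.1318, 0.104]
eef_rot: [0.988, -0.155, -0.0, 0.001]
contact_force: [-0.7, -2.9, -1.3]
width: 0.447
grip_force: 62.1
```

>>> send_rows(targets=[0, 0, 0, 0, 0, 7, -0.3, 0, 0, 0, 0, 0, 7, -0.3])

```text
time_s: 26.35
eef_pos: [0.4711, -0.1327, 0.1045]
eef_rot: [0.976, -0.216, 0.002, 0.002]
contact_force: [2.6, -4.4, -4.5]
width: 0.441
grip_force: 61.8
```

```bash
python3 st.py
```

```text
26.35 [ 0.4711 -0.1327  0.1045] F tool [4.2095 2.9155 4.5266] M tool [-0.8063  0.7418 -0.6484] 0.441479241109738 61.812681555747986 yaw -114.89583716791489 j [-0.4501  0.2072  1.8825 -0.0028  1.0479  1.5566]
```

>>> send_rows(targets=[0, 0, 0, 0, 0, 0, 0.4, 0, 0, 0, 0, 0, 0, 0.4, 0, 0, -0.05, 0, 0, 0, 0.6, -0.05, 0.0, -0.08, 0, 0, 0, 0.6, -0.1, 0.0, -0.08, 0, 0, 0, 0.6, -0.14, 0.0, -0.08, 0, 0, 0, 0.6, -0.14, 0.0, -0.08, 0, 0, 0, 0.6])

```text
time_s: 27.05
eef_pos: [0.3366, -0.0675, 0.1815]
eef_rot: [0.976, -0.217, -0.004, -0.001]
contact_force: [0.6, -0.5, -1.9]
width: 0.797
grip_force: 0.0
```

```bash
python3 dots.py e|tail -4;python3 -c "
from h import *
go([.4695,-.131,.15],-90)
for f in('t0','td_a','td_b','td_d','td_e'):
    a=cv2.imread('pics/%s.png'%f)[220:247,384:412]
    v=cv2.cvtColor(a,cv2.COLOR_BGR2HSV);w=((v[...,0]<12)|(v[...,1]<60))&(v[...,2]>110)
    k=cv2.connectedComponentsWithStats(w.astype(np.uint8));i=1+np.argmax(k[2][1:,4])
    d=(a.max(2)<95).astype(np.uint8);q=cv2.connectedComponentsWithStats(d);j=1+np.argmax(q[2][1:,4])
    print(f,'cap',q[2][j],(q[3][j]+[384,220]).round(2),'light',k[2][i])
"
```

```text
td_e 1 [ 0.83 -3.97] ang -12.0 12
td_e 2 [ 0.56 -3.  ] ang -11.0 9
td_e 3 [ 2.47 -2.9 ] ang -40.0 12
td_e 4 [ 3.94 -0.74] ang -79.0 12
yaw -115.1 shift [0.1432 0.001  0.0328] az -25.1
t0 cap [  6   7  14  14 139] [396.4  233.81] light [22 11  6 16 53]
td_a cap [  6   7  15  14 143] [396.27 233.43] light [22 11  6 16 54]
td_b cap [  6   7  14  14 142] [396.2  233.64] light [22 11  6 16 54]
td_d cap [  6   7  14  14 142] [396.15 233.31] light [22 11  6 16 53]
td_e cap [  6   7  15  14 144] [396.44 233.56] light [22 11  6 16 53]
```

The dot is at −79°, as it was after the first stop, despite 46° more of commanded turn. So the cap is home and the small changes are jar play in the pocket. I go back, grip and lift.

>>> send_rows(targets=[0.04, 0, 0, 0, 0, -8, 0.6, 0.08, 0, 0, 0, 0, -16, 0.6, 0.12, 0, 0, 0, 0, -25, 0.6, 0.143, 0.001, 0.01, 0, 0, -25, 0.6, 0.143, 0.001, 0.032, 0, 0, -25, 0.6, 0.143, 0.001, 0.032, 0, 0, -25, 0.6, 0.143, 0.001, 0.032, 0, 0, -25, 0.6])

```text
time_s: 27.8
eef_pos: [0.4725, -0.1332, 0.1516]
eef_rot: [1.0, -0.001, -0.001, -0.001]
contact_force: [-0.1, -0.6, -0.0]
width: 0.799
grip_force: 0.0
```

```bash
python3 -c "
from h import *
go([.4695,-.131,.103])"
```

```text
yaw -90.1 shift [-0.003  -0.0021  0.0486] az None
```

>>> send_rows(targets=[-0.003, -0.002, 0.02, 0, 0, 0, 0.5, -0.003, -0.002, 0.048, 0, 0, 0, 0.5, -0.003, -0.002, 0.048, 0, 0, 0, 0.5, -0.003, -0.002, 0.048, 0, 0, 0, -0.3, -0.003, -0.002, 0.048, 0, 0, 0, -0.3, -0.003, -0.002, 0.048, 0, 0, 0, -0.3, -0.003, -0.002, 0.048, 0, 0, 0, -0.3])

```text
time_s: 28.5
eef_pos: [0.4707, -0.1314, 0.1063]
eef_rot: [1.0, -0.001, 0.002, 0.0]
contact_force: [-1.2, 2.9, 7.1]
width: 0.446
grip_force: 60.0
```

```bash
python3 st.py
```

```text
28.5 [ 0.4707 -0.1314  0.1063] F tool [-1.2129 -2.8827 -7.1064] M tool [ 0.4258 -0.2347 -0.0144] 0.4457853946424572 60.04444420337677 yaw -90.1431977006565 j [-0.45    0.2031  1.883   0.0009  1.0524  1.1229]
```

>>> send_rows(targets=[0, 0, -0.01, 0, 0, 0, -0.3, 0, 0, -0.02, 0, 0, 0, -0.3, 0, 0, -0.04, 0, 0, 0, -0.3, 0, 0, -0.07, 0, 0, 0, -0.3, 0, 0, -0.11, 0, 0, 0, -0.3, 0, 0, -0.12, 0, 0, 0, -0.3, 0, 0, -0.12, 0, 0, 0, -0.3])

```text
time_s: 29.2
eef_pos: [0.4708, -0.1321, 0.2269]
eef_rot: [1.0, -0.001, 0.003, 0.001]
contact_force: [-0.0, -0.3, -1.5]
width: 0.443
grip_force: 60.5
```

```bash
python3 st.py; python3 -c "
from h import *
go([.49,.31,.22])
b=snap('side','s10.png')[:,:,::-1];m=lambda f:cv2.imread('pics/%s.png'%f)
cv2.imwrite('pics/z10.png',cv2.resize(b[90:205,290:400],(574,600),interpolation=cv2.INTER_CUBIC))"
```

```text
29.2 [ 0.4708 -0.1321  0.2269] F tool [-0.0386  0.2573  1.5315] M tool [0.0303 0.0466 0.0018] 0.44309397667345596 60.47604203224182 yaw -90.14294523443147 j [-0.4505  0.043   1.7812 -0.0003  1.3114  1.1228]
yaw -90.1 shift [ 0.018  -0.4421  0.0058] az None
```

Jar lifted (load about 1.5 N). I carry it in front of the microscope to the tray.

>>> send_rows(targets=[0.005, -0.04, 0, 0, 0, 0, -0.3, 0.005, -0.08, 0, 0, 0, 0, -0.3, 0.005, -0.12, 0, 0, 0, 0, -0.3, 0.005, -0.16, 0, 0, 0, 0, -0.3, 0.005, -0.2, 0, 0, 0, 0, -0.3, 0.005, -0.24, 0, 0, 0, 0, -0.3, 0.005, -0.28, 0, 0, 0, 0, -0.3, 0.005, -0.32, 0, 0, 0, 0, -0.3])

```text
time_s: 30.05
eef_pos: [0.4732, 0.1899, 0.2213]
eef_rot: [1.0, -0.001, -0.003, 0.001]
contact_force: [0.6, -0.3, -1.6]
width: 0.437
grip_force: 60.8
```

```bash
python3 -c "
from h import *
go([.495,.31,.12])"
```

```text
yaw -90.1 shift [ 0.022  -0.1203  0.101 ] az None
```

>>> send_rows(targets=[0.01, -0.04, 0, 0, 0, 0, -0.3, 0.02, -0.08, 0, 0, 0, 0, -0.3, 0.022, -0.12, 0, 0, 0, 0, -0.3, 0.022, -0.12, 0.04, 0, 0, 0, -0.3, 0.022, -0.12, 0.08, 0, 0, 0, -0.3, 0.022, -0.12, 0.1, 0, 0, 0, -0.3, 0.022, -0.12, 0.1, 0, 0, 0, -0.3, 0.022, -0.12, 0.1, 0, 0, 0, -0.3])

```text
time_s: 30.85
eef_pos: [0.4963, 0.3081, 0.1224]
eef_rot: [1.0, -0.001, -0.002, 0.001]
contact_force: [0.8, 0.1, -0.9]
width: 0.443
grip_force: 61.0
```

```bash
python3 st.py
```

```text
30.85 [0.4963 0.3081 0.1224] F tool [ 0.7633 -0.1185  0.892 ] M tool [-0.0102  0.0078  0.0379] 0.4427307229245694 61.00951910018921 yaw -90.14788372972193 j [ 0.4075  0.3648  1.6301 -0.      1.1506  1.9809]
```

Contact is expected at about z = 0.090. I lower slowly.

>>> send_rows(targets=[0, 0, 0.015, 0, 0, 0, -0.3, 0, 0, 0.025, 0, 0, 0, -0.3, 0, 0, 0.029, 0, 0, 0, -0.3, 0, 0, 0.031, 0, 0, 0, -0.3, 0, 0, 0.032, 0, 0, 0, -0.3, 0, 0, 0.032, 0, 0, 0, -0.3])

```text
time_s: 31.45
eef_pos: [0.4977, 0.3088, 0.0925]
eef_rot: [1.0, -0.001, 0.0, -0.0]
contact_force: [0.3, -0.4, -1.0]
width: 0.446
grip_force: 61.0
```

```bash
python3 st.py
```

```text
31.45 [0.4977 0.3088 0.0925] F tool [0.3447 0.3938 0.9603] M tool [ 0.0415 -0.0026  0.0408] 0.44562021601205176 60.98497152328491 yaw -90.14374995195465 j [ 0.4075  0.4057  1.6454 -0.      1.0899  1.9808]
```

>>> send_rows(targets=[0, 0, 0.001, 0, 0, 0, -0.3, 0, 0, 0.002, 0, 0, 0, -0.3, 0, 0, 0.003, 0, 0, 0, -0.3, 0, 0, 0.003, 0, 0, 0, -0.3])

```text
time_s: 31.85
eef_pos: [0.4982, 0.3091, 0.0904]
eef_rot: [1.0, -0.001, 0.001, -0.0]
contact_force: [-1.3, -0.2, 4.4]
width: 0.439
grip_force: 61.7
```

```bash
python3 st.py
```

```text
31.85 [0.4982 0.3091 0.0904] F tool [-1.3387  0.1766 -4.4236] M tool [-0.0927 -0.1853  0.0017] 0.4386189923920861 61.70691132545471 yaw -90.1370657966487 j [0.4077 0.4091 1.6457 0.     1.085  1.9809]
```

Contact (+4.4 N). I release, rise and back away.

>>> send_rows(targets=[0, 0, 0, 0, 0, 0, 0.6, 0, 0, 0, 0, 0, 0, 0.6, 0, 0, 0, 0, 0, 0, 0.6, 0, 0, -0.03, 0, 0, 0, 0.6, 0, 0, -0.07, 0, 0, 0, 0.6, -0.03, 0, -0.12, 0, 0, 0, 0.6, -0.07, 0, -0.15, 0, 0, 0, 0.6, -0.11, 0, -0.15, 0, 0, 0, 0.6])

```text
time_s: 32.65
eef_pos: [0.39, 0.3103, 0.2446]
eef_rot: [1.0, -0.002, 0.005, -0.003]
contact_force: [-0.1, 0.8, -0.1]
width: 0.799
grip_force: 0.0
```

```bash
python3 st.py; python3 -c "
from h import *
b=snap('side','s11.png')[:,:,::-1];a=snap('top','t11.png')[:,:,::-1]
f=lambda m,x,y,w,h:cv2.resize(m[y:y+h,x:x+w],(400,h*400//w),interpolation=cv2.INTER_CUBIC)
p=f(a,210,150,220,130);q=f(b,260,120,180,180)
cv2.imwrite('pics/z11.png',np.hstack([np.vstack([p,np.zeros((q.shape[0]-p.shape[0],400,3),np.uint8)]),q]))"; python3 dots.py f|tail -4
```

```text
32.65 [0.39   0.3103 0.2446] F tool [-0.0777 -0.7627  0.1457] M tool [ 0.0522 -0.0176  0.0019] 0.7991313898893379 0.0 yaw -90.229850454805 j [0.4982 0.0434 1.7428 0.0001 1.3444 2.0731]
td_f 1 [ 0.81 -3.97] ang -12.0 12
td_f 2 [ 0.56 -3.  ] ang -11.0 9
td_f 3 [ 2.46 -2.91] ang -40.0 12
td_f 4 none
```

View pics/z11.png

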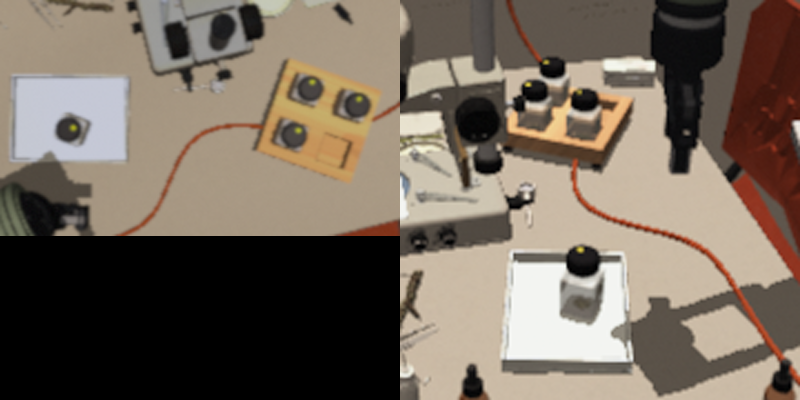

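The jar stands upright in the tray (top crop (70,128), side crop (582,285)). The three tight jars are unchanged in the block, the rest is undisturbed, and the gripper is clear. I hand in.

```bash
python3 -c "
from workcell import ctrl
print(ctrl.hand_in())"
```

```text
the job is handed in; nothing more can be done
None
```

The loose-capped jar, the one in the pocket nearest the robot on the right, was screwed down to its stop and now stands upright in the white tray; the other three are still in the block with their caps unmoved, although off-centre grips briefly tilted one of them and the loose jar, and the job was handed in with the arm clear at about 33 s.

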